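Move the seasonings to the clean caddy, in the same order

ROBOT

A 6-joint arm with a two-finger parallel gripper is mounted at the origin on the work surface. World frame = base frame: x ahead of the robot, y to its left, z up, the work surface at z = 0. Lengths are in m, angles in rad, forces in N, time in s.
With the tool pointing down it reaches from about 0.275 to 0.85 m from the base axis. Payload 19 kg.
Tool frame: the origin (TCP) lies at the very end of the fingers, on their centre line; the grasp point (between the pads) lies 19 mm behind it; z points along the fingers, y is the direction in which the jaws open and shut (so a half turn about z gives the same grasp; the last joint's range is limited). The gripper opens to 85 mm and grips with 20 to 120 N. Pads are 22 mm wide; open, the fingers measure 114 mm over their backs; the gripper's body (76 mm by 85 mm) begins 54 mm behind the grasp point. The pads swing forward as they close: fully open they stand 13 mm farther back than shut.
Start: joints at [1.084, 0.15, 1.437, -0, 1.554, -0.134], TCP at [0.199, 0.54, 0.199] pointing down, gripper open.
Joint ranges: [-2.8, 2.8], [-0.68, 2.1], [0.12, 2.68], [-1.39, 4.53], [0.16, 2.79], [-2.81, 2.81]. Speed limits (rad/s): [1.89, 1.89, 2.22, 3.01, 3.01, 3.01].

INTERFACE

Orientations are given as [roll, pitch, yaw] about the fixed x, y, z axes, in that order (R = Rz(yaw) Ry(pitch) Rx(roll)).
In Python, from workcell import arm gives the robot as it stands. The module is installed in compiled form; this text tells all that it offers.
- The arm moves only by the shell command python3 -m crank 'ROWS' [FORCE]. ROWS is text: rows parted by semicolons, each of 7 numbers parted by spaces: the turn, a rotation vector about the tool's x, y, z in units of 6 degrees (1.0 is 6 degrees), then the shift along the tool's x, y, z in cm, then the finger opening in cm, from 0 to 8.54. A call has 1 to 10 rows; each row is the pose to reach, as a shift and turn from the pose measured when the call began, along the tool's axes at that moment; what a row does not reach only later rows make up. A row lasts 1/8 s, in which the tool goes at most 62.5 mm and 10.7 degrees, less where a joint would pass 70% of its speed; a pose out of reach is approached as far as the arm can. A call with a gripper value outside its range is refused whole. The fingers move at their own pace and stop on an object; FORCE is the grip in N (left out, the last holds). Time passes only in rows, so rows that repeat a pose let the fingers close. It gives the time, the measured TCP pose, the force and the opening at its end, in the units of the state.
- arm.state(): the state, without advancing time (a new reading comes with each control period).
- arm.get_image(name): name is "side" or "top"; returns (picture, depth): 400x640x3 uint8, red, green, blue; 400x640 float32, m along the optical axis (not along the pixel's ray), 0 where there is no reading.
- arm.camera_params(name): a dict with "K" (3x3 intrinsics, pixels), "position" and "orientation" of the camera in the world. Camera axes: x right, y down, z forward; pixel columns grow to the right and rows downward; lengths in m; the calibration is good to about 2 mm. A picture is of the moment at which its call begins. camera_params takes no time and is no camera call.
- arm.finish_job(): hands the job in, once; it reports no verdict.
Trained networks look in the newest picture that a camera, given by its name, has taken for a name from the list of things; names that differ only in an ending like _2 or _b are one class to them, and where a whole thing is asked for, a point or a joint stands for the part that bears it (a point fixed in the world has none). Each returns a list of dicts, best first, with "p" (0 to 1); they miss things now and then, are a little off and sometimes report something else, mostly with a low value. They report only what shows in the picture. A call takes as long as a camera call.
- arm.boxes_of(camera, label): "extent" ([centre column, centre row, width, height] in pixels, round what is visible of it).
- arm.silhouettes(camera, label): "pixels" (400x640 bool, what is visible of it) and "extent" ([centre column, centre row, width, height] in pixels, round what is visible of it).
The state is a dict: "t": time; "qpos": joint angles; "joint_velocities": joint speeds; "joint_efforts": joint torques, N m; "tool_pos": TCP position; "tcp_rot": TCP orientation; "wrist_force": force on the tool from outside, world axes, zero at the start; "moment": the same for the moment, N m; "opening": opening from 0.0 (shut) to 1.0 (fully open).
Only numpy, scipy, OpenCV 4.12 (cv2) and the standard library are available. Lean on these libraries where they do the work, as an engineer would, in place of code of your own. Each camera call takes 0.05 s, during which the arm holds its last target.

TASK

The full seasoning caddy has to go to the dishwasher: move its four seasonings into the empty caddy, one to a bay, in the same order from left to right as they stand now, because the servers reach for them without looking. Keep them upright, leave each standing on the floor of its bay, and do not disturb the milk carton, the tumbler or the serving spoon.

Things in the scene. Friction and masses are not known exactly. Their poses are not given: they have to be found in the camera images.
- full_caddy: fixed black-coated wire caddy with a metal floor, holding the four seasonings at the start: four square bays in a row. Origin: centre of its underside on the table; y along the row (robot's left, turned up to 13 deg), x across. 96 x 366 mm. Bay centres x 0, y +135, +45, -45, -135 mm; bay floor 12 mm above the table; opening 84 x 84 mm between 6 mm bars, bar tops at 45 mm; a bail at each end rises to 63 mm
- empty_caddy: fixed black-coated wire caddy with a metal floor, empty at the start, beside the full one: four square bays in a row. Origin: centre of its underside on the table; y along the row (robot's left, turned up to 13 deg), x across. 96 x 366 mm. Bay centres x 0, y +135, +45, -45, -135 mm; bay floor 12 mm above the table; opening 84 x 84 mm between 6 mm bars, bar tops at 45 mm; a bail at each end rises to 63 mm
- squeeze_bottle: white plastic sauce bottle, round, 54 mm diameter and straight up to 104 mm, ribbed cap 55 mm to 118 mm, pointed nozzle to 142 mm; rigid, about 0.3 kg. Starts upright in any one bay of the full caddy, as do the other three. Origin: centre of its underside; z up along its axis.
- glass_bottle: brown glass sauce bottle, body 54 mm diameter up to 78 mm, sloping shoulder to 106 mm, neck 27 mm diameter up to 128 mm, black cap 31 mm diameter from 128 to 146 mm (the top); about 0.34 kg. Origin: centre of its underside; z up along its axis.
- steel_shaker: slim stainless shaker, 48 mm diameter and straight up to 90 mm, lid rim 50 mm up to 102 mm, low perforated dome to 117 mm; about 0.2 kg. Origin: centre of its underside; z up along its axis.
- glass_jar: short clear glass jar with red-brown contents, 56 mm diameter up to 67 mm, flat steel lid 58 mm from 67 to 81 mm, ball knob 17 mm on top to 101 mm; about 0.28 kg. Origin: centre of its underside; z up along its axis.
- milk_carton: bystander: standing white and blue milk carton, 52 x 52 x 117 mm, beyond the caddies, loose. Origin: centre of its underside.
- tumbler: bystander: empty steel tumbler, 74 mm across, 95 mm high, at the far left of the work, loose. Origin: centre of its underside.
- serving_spoon: bystander: steel serving spoon lying on the table at the far right, 260 mm long, loose. Origin: underside, about mid-length; x along it.

How it is judged:
By the outcome, as a careful person would: the job done as asked, in the order asked, and still so for the second after the job is handed in, with the robot touching nothing.
It also fails if it takes over 118 s, if anything falls off the work surface, if the arm or the gripper's body presses on something with over 40 N, if the wrist force passes 120 N, or if a joint passes its speed limit or range.

## Working session

There is one attempt and no reset: what is moved stays moved. The work goes in short steps, Python scripts to look and compute and a shell command to move; the robot and the scene stay as the last step left them, time stands still between calls to the robot, and variables do not carry over. Pictures are saved under pics/ and viewed, and the job is handed in when it is done.

```bash
mkdir -p pics; ls; python3 - <<'E'
from workcell import arm
import cv2,numpy as np
print(arm.state())
for n in("side","top"):
    im,d=arm.get_image(n); cv2.imwrite(f"pics/{n}0.png",im[:,:,::-1]); print(n,arm.camera_params(n))
E
```

```text
pics
{'t': 0.0, 'qpos': array([ 1.08400946e+00,  1.50979798e-01,  1.43802479e+00, -3.51232144e-06,
        1.55379016e+00, -1.33969218e-01]), 'joint_velocities': array([-0.00131704, -0.00225324,  0.00159446,  0.00053256, -0.0003215 ,
       -0.0002834 ]), 'joint_efforts': array([-2.94110658e-03, -7.13037515e+01, -5.70852113e+01, -3.74325864e-04,
        9.15073673e-03, -2.02803534e-05]), 'tool_pos': array([0.19855796, 0.53932999, 0.19888212]), 'tcp_rot': array([-3.14040085e+00, -1.57082941e-04,  2.78877497e+00]), 'wrist_force': array([-0.10637886, -0.09508609,  0.4686585 ]), 'moment': array([ 0.05672989,  0.01955414, -0.00651469]), 'opening': 1.0023568942813839}
side {'K': array([[493.77741568,   0.        , 310.43981599],
       [  0.        , 493.77741568, 198.64717566],
       [  0.        ,   0.        ,   1.        ]]), 'position': array([-0.15955712, -0.98161185,  1.46750192]), 'orientation': array([-2.42253381,  0.01428311, -0.65946005])}
top {'K': array([[516.45288495,   0.        , 316.07952146],
       [  0.        , 516.45288495, 206.89862977],
       [  0.        ,   0.        ,   1.        ]]), 'position': array([0.43167271, 0.01533734, 1.73397597]), 'orientation': array([-3.0419513 , -0.02238906, -1.55737422])}
```

View pics/side0.png

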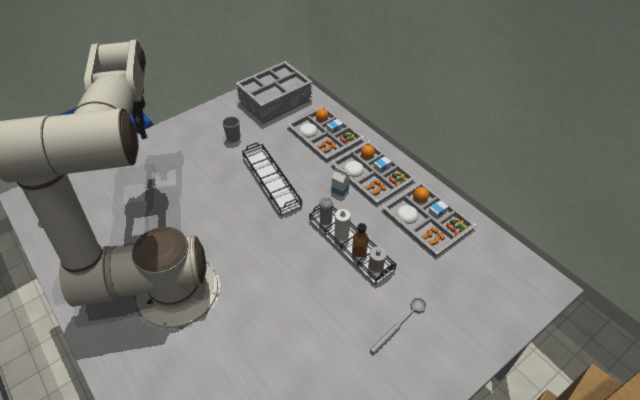

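View pics/top0.png

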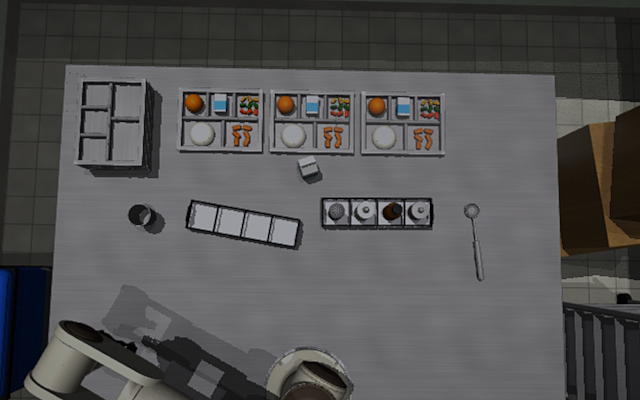

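```bash
cat > h.py <<'E'
from workcell import arm
import cv2,numpy as np
from scipy.spatial.transform import Rotation as R
def cam(n):
    c=arm.camera_params(n); return np.array(c["K"]),np.array(c["position"]),R.from_euler('xyz',c["orientation"]).as_matrix()
def world(n,d,mask):
    K,p,M=cam(n); v,u=np.nonzero(mask&(d>0)); z=d[v,u]
    return (np.c_[(u-K[0,2])/K[0,0]*z,(v-K[1,2])/K[1,1]*z,z])@M.T+p
def atz(n,uv,z):
    K,p,M=cam(n); uv=np.atleast_2d(uv); r=np.c_[(uv[:,0]-K[0,2])/K[0,0],(uv[:,1]-K[1,2])/K[1,1],np.ones(len(uv))]@M.T
    return p+r*((z-p[2])/r[:,2])[:,None]
def proj(n,P):
    K,p,M=cam(n); q=(np.atleast_2d(P)-p)@M; q=q@K.T; return q[:,:2]/q[:,2:]
THINGS="squeeze_bottle glass_bottle steel_shaker glass_jar milk_carton tumbler serving_spoon empty_caddy full_caddy".split()
E
python3 - <<'E'
from h import *
np.set_printoptions(precision=4,suppress=True)
for n in("top","side"):
    im,d=arm.get_image(n); print(n)
    for t in THINGS:
        for s in arm.silhouettes(n,t)[:2]:
            P=world(n,d,s["pixels"]); 
            if len(P)<5: print(t,"few");continue
            zt=np.percentile(P[:,2],97); T=P[P[:,2]>zt-.015]
            print(t,round(s["p"],2),np.round(s["extent"],1),"med",np.median(P,0),"min",np.percentile(P,3,axis=0),"max",np.percentile(P,97,axis=0),"topc",T.mean(0))
    if n=="top":
        big=cv2.resize(im[180:260,120:440],None,fx=2.5,fy=2.5,interpolation=cv2.INTER_CUBIC); cv2.imwrite("pics/topz.png",big[:,:,::-1])
    else:
        big=cv2.resize(im[130:290,230:430],None,fx=3.5,fy=3.5,interpolation=cv2.INTER_CUBIC); cv2.imwrite("pics/sidez.png",big[:,:,::-1])
E
```

```text
top
squeeze_bottle 0.8 [363.4 211.9  14.4  19.2] med [ 0.5846 -0.1684  0.1279] min [ 0.562  -0.1941  0.0437] max [ 0.6102 -0.1478  0.1465] topc [ 0.5866 -0.1734  0.1371]
steel_shaker 0.8 [339.8 210.2  15.1  16.5] med [ 0.5816 -0.084   0.1214] min [ 0.5627 -0.1067  0.0559] max [ 0.6046 -0.0648  0.1317] topc [ 0.5849 -0.0841  0.1236]
glass_jar 0.63 [419.8 210.7  26.8  18.5] med [ 0.5905 -0.3469  0.0911] min [ 0.5665 -0.3764  0.0179] max [ 0.6177 -0.3264  0.1082] topc [ 0.5929 -0.3548  0.0985]
milk_carton 0.57 [307.4 164.7  18.8  27.2] med [0.7269 0.008  0.0909] min [ 0.7033 -0.0193  0.0047] max [0.7595 0.0346 0.1143] topc [0.7329 0.0093 0.1069]
milk_carton 0.35 [366.2 211.4  19.6  22.2] med [ 0.584  -0.1686  0.1274] min [ 0.562  -0.1972  0.0148] max [ 0.6104 -0.1478  0.146 ] topc [ 0.5872 -0.1749  0.1362]
tumbler 0.75 [140.6 214.8  26.5  27.5] med [0.5668 0.5547 0.0452] min [ 0.5336  0.5077 -0.0014] max [0.597  0.5745 0.0953] topc [0.5663 0.5444 0.0896]
tumbler 0.38 [338.3 210.8  19.   15.4] med [ 0.5829 -0.0834  0.1196] min [ 0.5629 -0.1119  0.0096] max [ 0.6077 -0.0625  0.1316] topc 
[... 1744 characters left out ...]
3] max [0.5944 0.5795 0.096 ] topc [0.5611 0.5411 0.0895]
serving_spoon 0.95 [400.8 326.6  57.2  60.4] med [ 0.484  -0.5612  0.014 ] min [ 0.3764 -0.5759  0.0001] max [ 0.6221 -0.5276  0.0239] topc [ 0.4693 -0.5615  0.0168]
empty_caddy 0.58 [272.2 182.9  57.1  67.9] med [0.5447 0.2091 0.0141] min [0.4764 0.0415 0.0015] max [0.6082 0.3965 0.0494] topc [0.5344 0.1887 0.0452]
full_caddy 0.77 [351.  245.6  86.7  78.1] med [ 0.5645 -0.245   0.0155] min [ 0.5384 -0.4013  0.0022] max [ 0.6374 -0.042   0.0524] topc [ 0.5649 -0.2631  0.0458]
full_caddy 0.3 [341.1 224.8  14.4  31.5] med [ 0.5738 -0.1851  0.1036] min [ 0.5579 -0.1999  0.0198] max [ 0.6068 -0.1517  0.1444] topc [ 0.5827 -0.1767  0.1351]
```

View pics/topz.png

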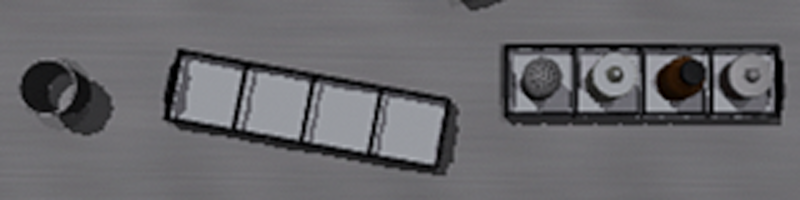

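View pics/sidez.png

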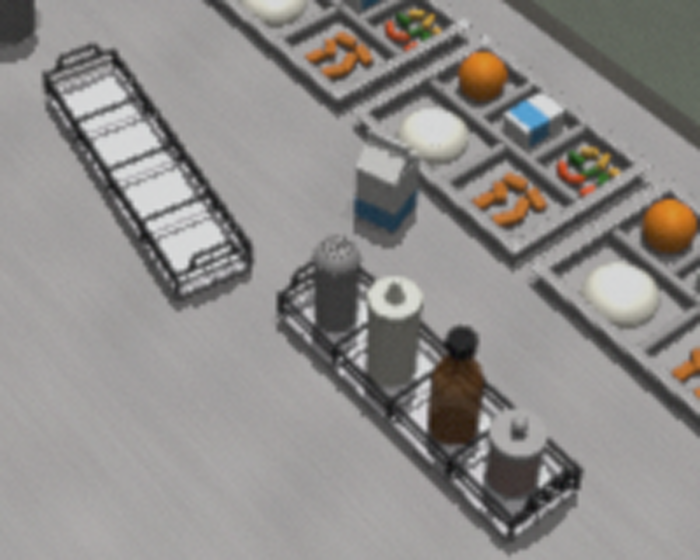

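The order from left to right is shaker, squeeze bottle, glass bottle, jar. At top pixels they sit at columns 338, 364, 391 and 420, around row 211. Next I'll fit the caddy poses and refine the object axes.

```bash
cat > fit.py <<'E'
from h import *
from scipy.optimize import minimize
np.set_printoptions(precision=4,suppress=True)
def caddy(n,label,d):
    m=arm.silhouettes(n,label)[0]["pixels"]
    P=world(n,d,m); P=P[(P[:,2]>.035)&(P[:,2]<.055)]
    # bars points: minimise distance to rectangle outline 90x360 + cross bars
    def f(x):
        c,s=np.cos(x[2]),np.sin(x[2]); q=P[:,:2]-x[:2]; a=q[:,0]*c+q[:,1]*s; b=-q[:,0]*s+q[:,1]*c
        dl=np.minimum(abs(abs(a)-.045)+np.maximum(abs(b)-.183,0), np.min([abs(b-k) for k in(-.18,-.09,0,.09,.18)],0)+np.maximum(abs(a)-.048,0))
        return np.minimum(dl,.02).mean()
    best=None
    mid=(P.min(0)+P.max(0))/2
    for a0 in np.radians([-12,-8,-4,0,4,8,12]):
        r=minimize(f,[mid[0],mid[1],a0],method="Nelder-Mead",options=dict(xatol=1e-5,fatol=1e-7,maxiter=2000))
        if best is None or r.fun<best.fun: best=r
    return best.x,best.fun,len(P)
E
python3 - <<'E'
from fit import *
for n in("top","side"):
    im,d=arm.get_image(n)
    for l in("full_caddy","empty_caddy"):
        x,f,k=caddy(n,l,d); print(n,l,x,np.degrees(x[2]),"res",f,k)
        c,s=np.cos(x[2]),np.sin(x[2])
        for b in(.135,.045,-.045,-.135): print("   ",x[0]-b*s,x[1]+b*c)
        def W(a,b,z): return [x[0]+a*c-b*s,x[1]+a*s+b*c,z]
        for b in (-.18,-.09,0,.09,.18):
            q=proj(n,[W(-.045,b,.045),W(.045,b,.045)]); cv2.line(im,*[tuple(int(v) for v in np.round(k)) for k in q],(255,0,0),1)
        for a in(-.045,.045):
            q=proj(n,[W(a,-.18,.045),W(a,.18,.045)]); cv2.line(im,*[tuple(int(v) for v in np.round(k)) for k in q],(255,0,0),1)
    cr=im[180:260,120:440] if n=="top" else im[130:290,230:430]
    cv2.imwrite(f"pics/fit_{n}.png",cv2.resize(cr,None,fx=2.5 if n=="top" else 3.5,fy=2.5 if n=="top" else 3.5,interpolation=0)[:,:,::-1])
E
```

```text
top full_caddy [ 0.5896 -0.2216  0.0143] 0.8217126757908103 res 0.001453146515843867 540
    0.5877086613814655 -0.0865664188634894
    0.5889993603877853 -0.17655716336577187
    0.5902900593941053 -0.2665479078680544
    0.5915807584004251 -0.3565386523703369
top empty_caddy [ 0.545   0.218  -0.1665] -9.540638969722036 res 0.0014668623057143843 569
    0.5673918595934172 0.3511626315420643
    0.5524746187294356 0.26240748563487787
    0.5375573778654539 0.1736523397276914
    0.5226401370014723 0.08489719382050495
side full_caddy [ 0.5864 -0.2199  0.015 ] 0.8567241009219705 res 0.0018896063997256842 284
    0.5844220561038406 -0.08494803092446288
    0.5857677450280492 -0.17493796992499375
    0.5871134339522579 -0.2649279089255246
    0.5884591228764665 -0.3549178479260554
side empty_caddy [ 0.5417  0.2197 -0.1646] -9.429157835156834 res 0.002076950768833117 324
    0.5638327029367471 0.35286225000400295
    0.5490881822287025 0.2640782474523606
    0.5343436615206577 0.17529424490071818
    0.519599140812613 0.08651024234907578
```

View pics/fit_top.png

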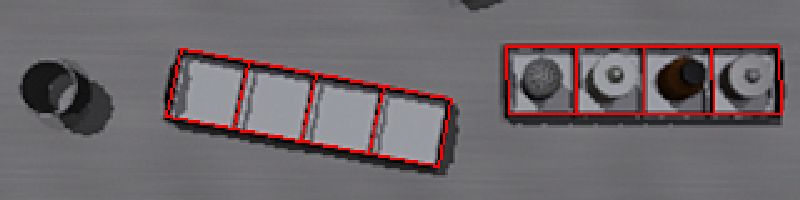

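View pics/fit_side.png

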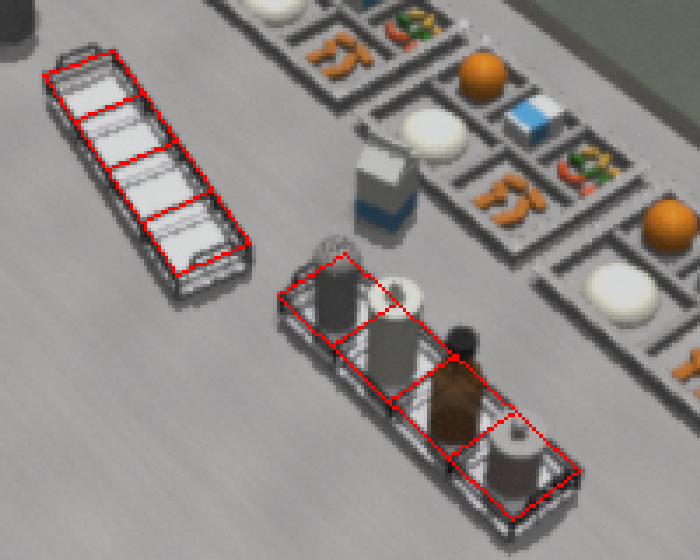

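```bash
cat > go.py <<'E'
import sys
from h import *
def rel(x,y,z,yaw):
    s=arm.state(); Rc=R.from_euler('xyz',s["tcp_rot"]); Rt=R.from_euler('xyz',[np.pi,0,yaw])
    rv=(Rc.inv()*Rt).as_rotvec(); sh=Rc.inv().apply(np.array([x,y,z])-s["tool_pos"])
    return np.round(np.degrees(rv)/6,2),np.round(sh*100,2)
if __name__=="__main__":
    a=sys.argv[1:]
    for t in a:
        v=[float(k) for k in t.split(",")]; r,s=rel(*v); print(t,"turn",r,"shift",s)
    s=arm.state(); print(round(s["t"],2),np.round(s["tool_pos"],4),np.round(s["tcp_rot"],3),round(s["opening"],3),np.round(s["wrist_force"],1))
E
python3 go.py .39,.23,.27,1.585 .584,-.0855,.23,1.585
```

```text
.39,.23,.27,1.585 turn [-0.   0.  11.5] shift [-28.65 -22.44  -7.05]
.584,-.0855,.23,1.585 turn [-0.   0.  11.5] shift [-57.76 -45.34  -3.05]
1.4 [0.1987 0.5395 0.1995] [-3.141 -0.     2.789] 1.002 [-0.5  0.3 -0.3]
```

```bash
python3 -m crank '0 0 1.5 -5 -4 -5 8.5; 0 0 3.2 -10 -8 -7 8.5; 0 0 5 -15 -12 -7 8.5; 0 0 6.7 -20 -15.8 -7 8.5; 0 0 8.4 -25 -19.7 -7 8.5; 0 0 10 -30 -23.5 -6.5 8.5; 0 0 11.5 -35 -27.4 -6 8.5; 0 0 11.5 -40 -31.3 -5 8.5; 0 0 11.5 -45 -35.2 -4.5 8.5; 0 0 11.5 -50 -39.1 -4 8.5' 60; python3 go.py .584,-.0855,.20,1.585 .584,-.0855,.15,1.585
```

```text
t: 2.65
tool_pos: [0.5182, 0.0226, 0.242]
tcp_rot: [3.141, 0.0, 1.584]
wrist_force: [0.1, 0.6, -0.6]
opening: 0.996
.584,-.0855,.20,1.585 turn [ 0.    0.   -0.01] shift [-10.89   6.43   4.2 ]
.584,-.0855,.15,1.585 turn [ 0.    0.   -0.01] shift [-10.89   6.43   9.2 ]
2.65 [0.5182 0.0226 0.242 ] [3.141 0.    1.584] 0.996 [ 0.1  0.6 -0.6]
```

```bash
python3 -m crank '0 0 0 -5 3 0 8.5; 0 0 0 -9 5.3 2 8.5; 0 0 0 -10.9 6.43 4.2 8.5; 0 0 0 -10.9 6.43 7 8.5; 0 0 0 -10.9 6.43 7 8.5; 0 0 0 -10.9 6.43 7 8.5' 60; python3 go.py .584,-.0855,.066,1.585; python3 - <<'E'
from h import *
for n,(a,b,c,e) in dict(side=(130,290,230,430),top=(130,290,240,440)).items():
    im,d=arm.get_image(n); cv2.imwrite(f"pics/a_{n}.png",cv2.resize(im[a:b,c:e],None,fx=3.5,fy=3.5,interpolation=2)[:,:,::-1])
E
```

```text
t: 3.4
tool_pos: [0.5843, -0.0854, 0.1733]
tcp_rot: [3.14, 0.0, 1.585]
wrist_force: [-0.1, 0.3, 0.5]
opening: 0.997
.584,-.0855,.066,1.585 turn [ 0.02  0.   -0.  ] shift [-1.000e-02 -5.000e-02  1.073e+01]
3.4 [ 0.5843 -0.0854  0.1733] [3.14  0.    1.585] 0.997 [-0.1  0.3  0.5]
```

View pics/a_side.png

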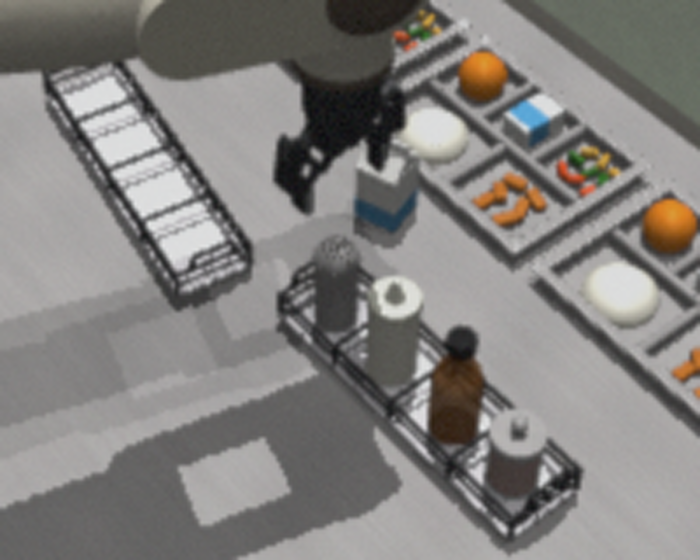

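View pics/a_top.png

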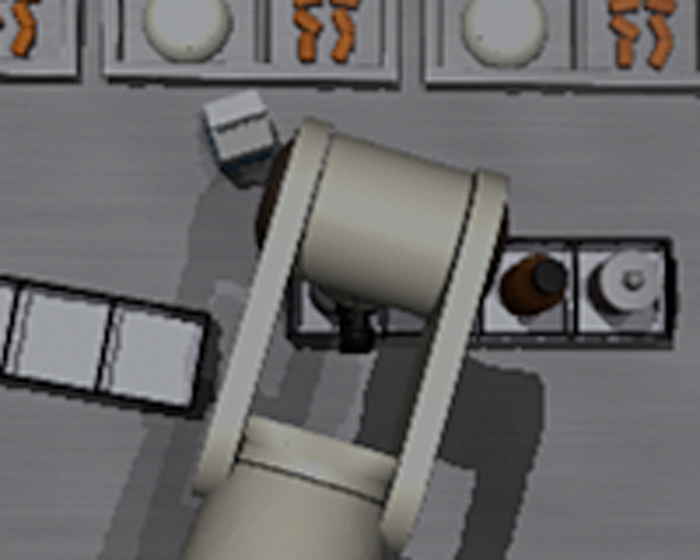

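```bash
python3 - <<'E'
from h import *
im,d=arm.get_image("side")
m=np.zeros(d.shape,bool); m[130:190,300:350]=1
P=world("side",d,m); P=P[(P[:,2]>.15)&(P[:,0]<.70)]
h=np.histogram(P[:,2],bins=np.arange(.15,.6,.02)); 
for lo in np.arange(.16,.5,.03):
    Q=P[(P[:,2]>lo)&(P[:,2]<=lo+.03)]
    if len(Q): print(round(lo,2),len(Q),np.round(Q.min(0),3),np.round(Q.max(0),3))
E
```

```text
0.19 2 [ 0.629 -0.086  0.217] [ 0.63  -0.076  0.22 ]
0.22 65 [ 0.527 -0.101  0.22 ] [ 0.642 -0.074  0.25 ]
0.25 118 [ 0.51  -0.103  0.25 ] [ 0.658 -0.069  0.28 ]
0.28 192 [ 0.508 -0.108  0.28 ] [ 0.66  -0.072  0.31 ]
0.31 159 [ 0.512 -0.123  0.31 ] [ 0.654 -0.069  0.34 ]
0.34 152 [ 0.545 -0.126  0.34 ] [ 0.604 -0.067  0.37 ]
0.37 104 [ 0.536 -0.132  0.371] [ 0.617 -0.067  0.4  ]
0.4 209 [ 0.534 -0.139  0.4  ] [ 0.626 -0.072  0.43 ]
0.43 69 [ 0.539 -0.133  0.43 ] [ 0.606 -0.099  0.448]
0.46 135 [ 0.452 -0.164  0.472] [ 0.601 -0.12   0.49 ]
0.49 331 [ 0.451 -0.171  0.49 ] [ 0.604 -0.118  0.52 ]
```

```bash
python3 -m crank '0 0 0 0 0 3.5 8.5; 0 0 0 0 0 7 8.5; 0 0 0 0 0 10 8.5; 0 0 0 0 0 10.7 8.5; 0 0 0 0 0 10.7 7; 0 0 0 0 0 10.7 4; 0 0 0 0 0 10.7 4; 0 0 0 0 0 10.7 4; 0 0 0 0 0 10.7 4; 0 0 0 0 0 10.7 4' 50
```

```text
t: 4.8
tool_pos: [0.5854, -0.0857, 0.0683]
tcp_rot: [3.137, 0.001, 1.585]
wrist_force: [-2.6, 0.2, 8.9]
opening: 0.563
```

```bash
python3 -m crank '0 0 0 0 0 -2 4; 0 0 0 0 0 -5 4; 0 0 0 0 0 -9 4; 0 0 0 0 0 -13 4; 0 0 0 0 0 -15 4; 0 0 0 0 0 -15 4' 50; python3 go.py .5656,.352,.22,1.4053  .5656,.352,.07,1.4053; python3 - <<'E'
from h import *
for n,(a,b,c,e) in dict(side=(100,260,250,450)).items():
    im,d=arm.get_image(n); cv2.imwrite(f"pics/b_{n}.png",cv2.resize(im[a:b,c:e],None,fx=3.5,fy=3.5,interpolation=2)[:,:,::-1])
E
```

```text
t: 5.55
tool_pos: [0.5853, -0.0857, 0.2204]
tcp_rot: [3.133, 0.002, 1.585]
wrist_force: [-0.9, -1.1, -2.2]
opening: 0.561
.5656,.352,.22,1.4053 turn [0.08 0.02 1.71] shift [43.79 -1.36 -0.08]
.5656,.352,.07,1.4053 turn [0.08 0.02 1.71] shift [43.83 -1.48 14.92]
5.55 [ 0.5853 -0.0857  0.2204] [3.133e+00 2.000e-03 1.585e+00] 0.561 [-0.9 -1.1 -2.2]
```

View pics/b_side.png

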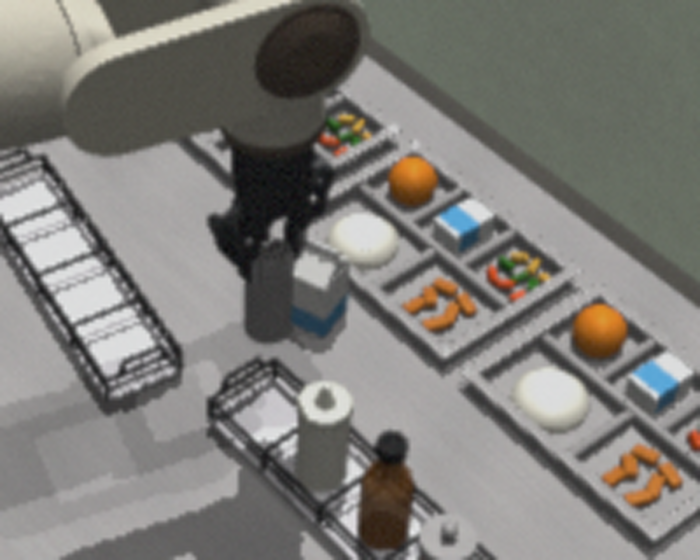

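```bash
python3 -m crank '0 0 0 3 0 0 4; 0 0 0.2 7.5 -0.2 0 4; 0 0 0.4 12 -0.4 0 4; 0 0 0.7 16.5 -0.5 0 4; 0 0 0.9 21 -0.7 0 4; 0 0 1.1 25.5 -0.8 0 4; 0 0 1.3 30 -0.9 0 4; 0 0 1.5 34.5 -1.1 0 4; 0 0 1.7 39 -1.3 0 4; 0.08 0 1.7 42 -1.3 0 4'; python3 go.py .5656,.352,.22,1.4053
```

```text
t: 6.85
tool_pos: [0.565, 0.3361, 0.2162]
tcp_rot: [-3.138, 0.002, 1.408]
wrist_force: [0.1, -0.6, -2.4]
opening: 0.562
.5656,.352,.22,1.4053 turn [-0.04  0.02  0.02] shift [ 1.58 -0.2  -0.38]
6.85 [0.565  0.3361 0.2162] [-3.138e+00  2.000e-03  1.408e+00] 0.562 [ 0.1 -0.6 -2.4]
```

```bash
python3 -m crank '0 0 0 1.5 0 0 4; 0 0 0 1.5 0 0 4; 0 0 0 1.5 0 0 4'; python3 go.py .5656,.352,.22,1.4053 .5656,.352,.0695,1.4053;  python3 - <<'E'
from h import *
for n,(a,b,c,e) in dict(side=(50,210,180,380)).items():
    im,d=arm.get_image(n); cv2.imwrite(f"pics/c_{n}.png",cv2.resize(im[a:b,c:e],None,fx=3.5,fy=3.5,interpolation=2)[:,:,::-1])
    s=arm.silhouettes(n,"steel_shaker")[0]; P=world(n,d,s["pixels"]); print(s["p"],np.round(np.percentile(P,3,axis=0),3),np.round(np.percentile(P,97,axis=0),3))
E
```

```text
t: 7.22
tool_pos: [0.5676, 0.3499, 0.2159]
tcp_rot: [-3.137, 0.003, 1.407]
wrist_force: [0.5, -0.2, -2.6]
opening: 0.562
.5656,.352,.22,1.4053 turn [-0.04  0.03  0.02] shift [ 0.17 -0.23 -0.41]
.5656,.352,.0695,1.4053 turn [-0.04  0.03  0.02] shift [ 0.21 -0.17 14.64]
7.22 [0.5676 0.3499 0.2159] [-3.137e+00  3.000e-03  1.407e+00] 0.562 [ 0.5 -0.2 -2.6]
0.85 [0.543 0.326 0.001] [0.645 0.544 0.277]
```

View pics/c_side.png

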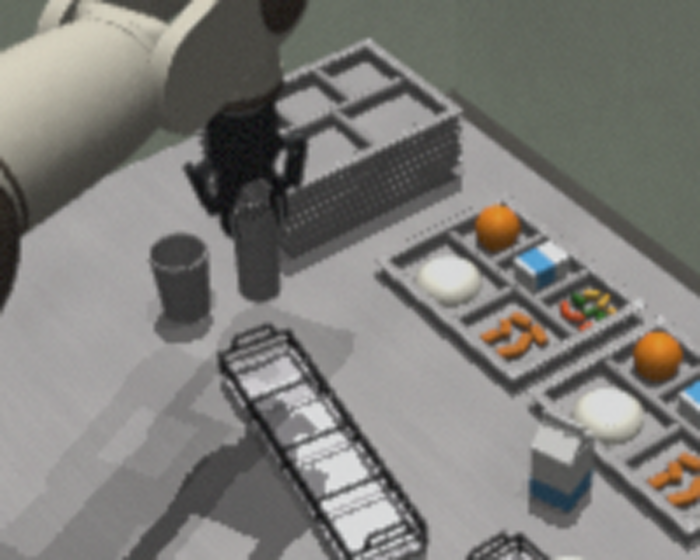

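```bash
python3 -m crank '0 0 0 0.2 -0.1 3 4; -0.04 0.03 0 0.2 -0.17 7 4; -0.04 0.03 0 0.2 -0.17 11 4; -0.04 0.03 0 0.2 -0.17 13 4; -0.04 0.03 0 0.2 -0.17 14 4; -0.04 0.03 0 0.2 -0.17 14.6 4; -0.04 0.03 0 0.2 -0.17 14.6 4;-0.04 0.03 0 0.2 -0.17 14.6 4'
```

```text
t: 8.32
tool_pos: [0.5661, 0.3521, 0.0713]
tcp_rot: [3.14, -0.001, 1.407]
wrist_force: [-0.2, -0.5, -2.4]
opening: 0.563
```

```bash
python3 -m crank '0 0 0 0 0 0.25 4; 0 0 0 0 0 0.45 4; 0 0 0 0 0 0.45 4'
```

```text
t: 8.7
tool_pos: [0.5665, 0.3526, 0.0683]
tcp_rot: [3.139, -0.003, 1.407]
wrist_force: [-2.3, -1.0, 11.9]
opening: 0.559
```

Contact: the force went from −2.4 N to +11.9 N, so the shaker is on the floor. I'll release it and rise.

```bash
python3 -m crank '0 0 0 0 0 0 4.4; 0 0 0 0 0 0 5.5; 0 0 0 0 0 0 7; 0 0 0 0 0 0 8.5; 0 0 0 0 0 0 8.5; 0 0 0 0 0 -3 8.5; 0 0 0 0 0 -7 8.5; 0 0 0 0 0 -12 8.5; 0 0 0 0 0 -16 8.5; 0 0 0 0 0 -16 8.5'; python3 go.py .5855,-.1745,.22,1.585; python3 - <<'E'
from h import *
for n,(a,b,c,e) in dict(side=(50,210,180,380)).items():
    im,d=arm.get_image(n); cv2.imwrite(f"pics/d_{n}.png",cv2.resize(im[a:b,c:e],None,fx=3.5,fy=3.5,interpolation=2)[:,:,::-1])
E
```

```text
t: 9.95
tool_pos: [0.5669, 0.3527, 0.232]
tcp_rot: [3.134, -0.006, 1.407]
wrist_force: [-0.1, -0.7, -0.2]
opening: 0.996
.5855,-.1745,.22,1.585 turn [ 0.08 -0.05 -1.7 ] shift [-51.71  10.43   0.96]
9.95 [0.5669 0.3527 0.232 ] [ 3.134 -0.006  1.407] 0.996 [-0.1 -0.7 -0.2]
```

View pics/d_side.png

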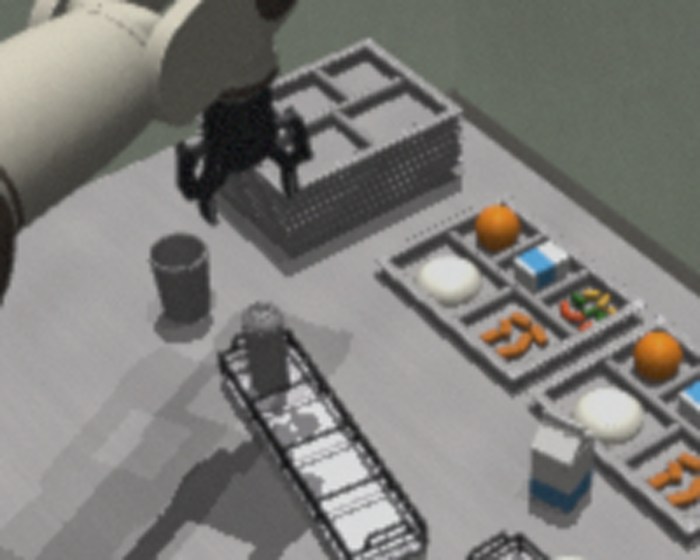

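The shaker stands upright in the leftmost bay, at about (265,360) in the crop. Next is the squeeze bottle.

```bash
python3 -m crank '0 0 0 -3 0.6 0 8.5; 0 0 -0.2 -8 1.6 0 8.5; 0 0 -0.5 -14 2.8 0 8.5; 0 0 -0.8 -20 4 0 8.5; 0 0 -1 -26 5.2 0 8.5; 0 0 -1.2 -32 6.4 0 8.5; 0 0 -1.4 -38 7.6 0 8.5; 0 0 -1.6 -44 8.9 0 8.5; 0.08 -0.05 -1.7 -49 9.9 0 8.5; 0.08 -0.05 -1.7 -51.7 10.4 0.5 8.5'; python3 go.py .5855,-.1745,.18,1.585
```

```text
t: 11.25
tool_pos: [0.584, -0.1771, 0.2213]
tcp_rot: [-3.137, 0.001, 1.583]
wrist_force: [-0.1, 0.5, -0.2]
opening: 0.995
.5855,-.1745,.18,1.585 turn [-0.05  0.01 -0.02] shift [0.26 0.17 4.12]
11.25 [ 0.584  -0.1771  0.2213] [-3.137e+00  1.000e-03  1.583e+00] 0.995 [-0.1  0.5 -0.2]
```

```bash
python3 -m crank '0 0 0 0 0 1 8.5; 0 0 0 0 0 1 8.5'; python3 go.py .5855,-.1745,.09,1.585;  python3 - <<'E'
from h import *
for n,(a,b,c,e) in dict(side=(120,280,250,450)).items():
    im,d=arm.get_image(n); cv2.imwrite(f"pics/e_{n}.png",cv2.resize(im[a:b,c:e],None,fx=3.5,fy=3.5,interpolation=2)[:,:,::-1])
E
```

```text
t: 11.5
tool_pos: [0.5833, -0.1764, 0.2093]
tcp_rot: [-3.134, -0.001, 1.583]
wrist_force: [0.3, 0.2, 0.2]
opening: 0.997
.5855,-.1745,.09,1.585 turn [-0.07 -0.01 -0.02] shift [ 0.18  0.31 11.93]
11.5 [ 0.5833 -0.1764  0.2093] [-3.134e+00 -1.000e-03  1.583e+00] 0.997 [0.3 0.2 0.2]
```

View pics/e_side.png

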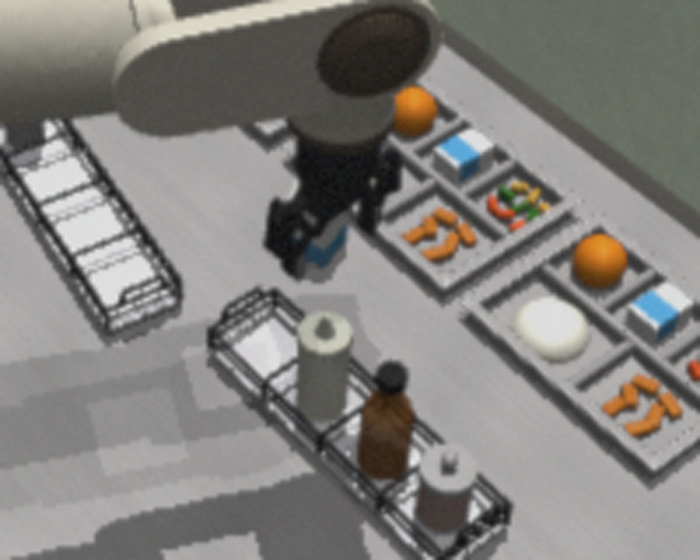

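```bash
python3 -m crank '0 0 0 0.18 0.25 3 8.5; -0.07 0 0 0.18 0.3 7 8.5; -0.07 0 0 0.18 0.3 10 8.5; -0.07 0 0 0.18 0.3 11.5 8.5; -0.07 0 0 0.18 0.3 11.8 7; -0.07 0 0 0.18 0.3 11.8 4.5; -0.07 0 0 0.18 0.3 11.8 4.5; -0.07 0 0 0.18 0.3 11.8 4.5; -0.07 0 0 0.18 0.3 11.8 4.5; -0.07 0 0 0.18 0.3 11.8 4.5' 55; python3 go.py .5855,-.1745,.09,1.585
```

```text
t: 12.8
tool_pos: [0.5877, -0.175, 0.0959]
tcp_rot: [3.135, 0.002, 1.584]
wrist_force: [0.6, 0.4, 17.8]
opening: 0.531
.5855,-.1745,.09,1.585 turn [ 0.06  0.02 -0.01] shift [ 0.05 -0.23  0.59]
12.8 [ 0.5877 -0.175   0.0959] [3.135e+00 2.000e-03 1.584e+00] 0.531 [ 0.6  0.4 17.8]
```

```bash
python3 - <<'E'
from h import *
print(arm.state()["opening"],arm.state()["wrist_force"])
for n,(a,b,c,e) in dict(side=(140,260,280,430)).items():
    im,d=arm.get_image(n); cv2.imwrite(f"pics/f_{n}.png",cv2.resize(im[a:b,c:e],None,fx=5,fy=5,interpolation=2)[:,:,::-1])
print(arm.state()["opening"],arm.state()["wrist_force"])
E
```

```text
0.5309484289713505 [ 0.64018625  0.35458855 17.76462842]
0.5313817378472177 [-0.3685389   0.41333323 17.1423919 ]
```

View pics/f_side.png

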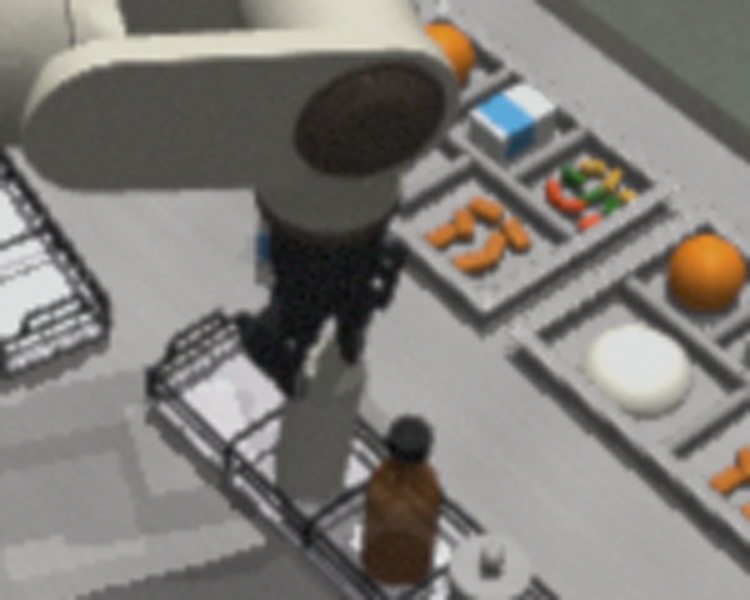

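```bash
python3 - <<'E'
from h import *
for n in("side","top"):
    im,d=arm.get_image(n)
    for s in arm.silhouettes(n,"squeeze_bottle")[:2]:
        P=world(n,d,s["pixels"]); print(n,s["p"],s["extent"],len(P))
        if n=="side" and s["p"]>.3:
            P=P[(P[:,0]<.64)&(P[:,1]<-.1)]
            for lo in np.arange(.02,.17,.015):
                Q=P[(P[:,2]>lo)&(P[:,2]<=lo+.015)]
                if len(Q)>4:
                    # circle fit radius 27 front surface: 
                    from scipy.optimize import least_squares
                    f=lambda c:np.hypot(Q[:,0]-c[0],Q[:,1]-c[1])-.027
                    r=least_squares(f,[.59,-.17],loss="soft_l1",f_scale=.002); print(round(lo,3),len(Q),np.round(r.x,4),np.abs(r.fun).mean().round(4),np.round(Q.min(0),3),np.round(Q.max(0),3))
E
```

```text
side 0.77 [343.0, 223.3, 15.4, 32.8] 349
0.02 29 [ 0.5883 -0.1712] 0.0024 [ 0.561 -0.201  0.021] [ 0.59  -0.169  0.035]
0.035 35 [ 0.5902 -0.1706] 0.002 [ 0.559 -0.201  0.035] [ 0.597 -0.164  0.05 ]
0.05 38 [ 0.5915 -0.1706] 0.0017 [ 0.56 -0.2   0.05] [ 0.6   -0.164  0.064]
0.065 37 [ 0.592 -0.171] 0.0022 [ 0.563 -0.201  0.065] [ 0.603 -0.16   0.079]
0.08 42 [ 0.5931 -0.1717] 0.0018 [ 0.565 -0.202  0.08 ] [ 0.609 -0.165  0.095]
0.095 42 [ 0.5955 -0.1707] 0.0023 [ 0.563 -0.2    0.096] [ 0.606 -0.168  0.109]
0.11 28 [ 0.5971 -0.1714] 0.002 [ 0.572 -0.203  0.11 ] [ 0.616 -0.178  0.125]
0.125 76 [ 0.6121 -0.1722] 0.0068 [ 0.574 -0.2    0.125] [ 0.615 -0.151  0.14 ]
0.14 17 [ 0.5686 -0.1752] 0.0025 [ 0.579 -0.198  0.14 ] [ 0.602 -0.168  0.152]
top 0.62 [357.0, 213.9, 9.7, 12.1] 79
```

```bash
python3 - <<'E'
from h import *
im,d=arm.get_image("side")
m=np.zeros(d.shape,bool); m[185:232,322:368]=1
K,p,M=cam("side")
v,u=np.nonzero(m&(d>0)); P=world("side",d,m); g=im[v,u].astype(int).max(1)
sel=(g<60)&(P[:,2]>.07)&(P[:,0]<.66)&(P[:,1]>-.22)
Q=P[sel]
for lo in np.arange(.07,.22,.01):
    q=Q[(Q[:,2]>lo)&(Q[:,2]<=lo+.01)]
    near=q[q[:,0]<.585]; far=q[q[:,0]>=.585]
    f=lambda k:(len(k),np.round(k.min(0),3)[:2],np.round(k.max(0),3)[:2]) if len(k) else None
    print(round(lo,2),f(near),f(far))
E
```

```text
0.07 None None
0.08 None None
0.09 None None
0.1 None None
0.11 None None
0.12 None None
0.13 (3, array([ 0.559, -0.186]), array([ 0.562, -0.179])) (6, array([ 0.609, -0.184]), array([ 0.614, -0.175]))
0.14 (8, array([ 0.552, -0.187]), array([ 0.563, -0.177])) (8, array([ 0.606, -0.185]), array([ 0.614, -0.165]))
0.15 (7, array([ 0.552, -0.185]), array([ 0.562, -0.176])) (9, array([ 0.604, -0.183]), array([ 0.615, -0.171]))
0.16 (4, array([ 0.552, -0.188]), array([ 0.558, -0.181])) (14, array([ 0.607, -0.191]), array([ 0.616, -0.165]))
0.17 (10, array([ 0.537, -0.188]), array([ 0.563, -0.166])) (8, array([ 0.61 , -0.186]), array([ 0.631, -0.169]))
0.18 (26, array([ 0.532, -0.19 ]), array([ 0.561, -0.163])) (15, array([ 0.61 , -0.189]), array([ 0.637, -0.167]))
0.19 (31, array([ 0.529, -0.19 ]), array([ 0.57, -0.16])) (11, array([ 0.605, -0.19 ]), array([ 0.639, -0.168]))
0.2 (18, array([ 0.525, -0.193]), array([ 0.583, -0.165])) (18, array([ 0.592, -0.194]), array([ 0.652, -0.173]))
0.21 (24, array([ 0.521, -0.196]), array([ 0.584, -0.167])) (19, array([ 0.59 , -0.192]), array([ 0.65 , -0.176]))
```

```bash
python3 - <<'E'
from h import *
im,d=arm.get_image("side")
for z in(.10,.11,.12,.13,.14,.15):
    P=[[.558,-.175,z],[.558,-.186,z],[.616,-.175,z]]
    for q,w in zip(proj("side",P),P):
        u,v=np.round(q).astype(int); K,p,M=cam("side"); e=(M.T@(np.array(w)-p))[2]
        print(w,q.round(1),im[v,u],round(float(d[v,u]-e),3))
cv2.imwrite("pics/g.png",cv2.resize(im[190:250,310:380],None,fx=10,fy=10,interpolation=0)[:,:,::-1])
E
```

```text
[0.558, -0.175, 0.1] [336.7 224.1] [81 80 76] 0.015
[0.558, -0.186, 0.1] [338.7 226. ] [83 82 78] 0.011
[0.616, -0.175, 0.1] [349.2 216.1] [100 100  92] -0.044
[0.558, -0.175, 0.11] [336.8 222.3] [77 76 72] 0.022
[0.558, -0.186, 0.11] [338.8 224.2] [81 80 77] 0.022
[0.616, -0.175, 0.11] [349.3 214.4] [95 94 89] -0.013
[0.558, -0.175, 0.12] [336.9 220.5] [76 76 72] 0.031
[0.558, -0.186, 0.12] [338.9 222.5] [80 80 76] 0.019
[0.616, -0.175, 0.12] [349.5 212.6] [73 74 70] -0.023
[0.558, -0.175, 0.13] [336.9 218.7] [74 74 73] -0.02
[0.558, -0.186, 0.13] [339.  220.7] [79 77 75] 0.022
[0.616, -0.175, 0.13] [349.6 210.7] [32 31 33] -0.015
[0.558, -0.175, 0.14] [337.  216.9] [28 26 31] -0.013
[0.558, -0.186, 0.14] [339.  218.9] [61 61 60] 0.005
[0.616, -0.175, 0.14] [349.7 208.9] [18 19 21] -0.013
[0.558, -0.175, 0.15] [337.1 215.1] [22 20 20] -0.015
[0.558, -0.186, 0.15] [339.1 217. ] [58 57 57] -0.005
[0.616, -0.175, 0.15] [349.9 207.1] [24 21 17] -0.016
```

View pics/g.png

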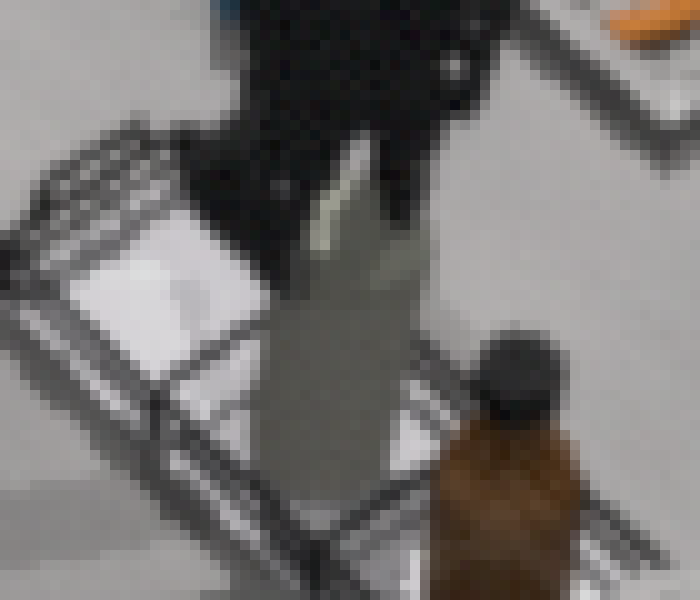

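```bash
python3 - <<'E'
from h import *
for z in(.21,.22,.23,.24,.25): print(z,proj("side",[[.535,-.187,z],[.535,-.165,z],[.63,-.187,z],[.63,-.165,z]]).round(1).tolist())
E
python3 -c "
import cv2
im=cv2.imread('pics/e_side.png'); cv2.imwrite('pics/e2.png',cv2.resize(im[140:330,200:460],None,fx=3,fy=3))"
```

```text
0.21 [[334.5, 209.2], [330.3, 205.2], [356.1, 195.8], [351.9, 192.1]]
0.22 [[334.6, 207.2], [330.4, 203.3], [356.3, 193.9], [352.0, 190.1]]
0.23 [[334.7, 205.3], [330.4, 201.3], [356.4, 191.9], [352.1, 188.1]]
0.24 [[334.7, 203.3], [330.5, 199.3], [356.6, 189.9], [352.3, 186.1]]
0.25 [[334.8, 201.3], [330.5, 197.3], [356.8, 187.9], [352.4, 184.1]]
```

View pics/e2.png

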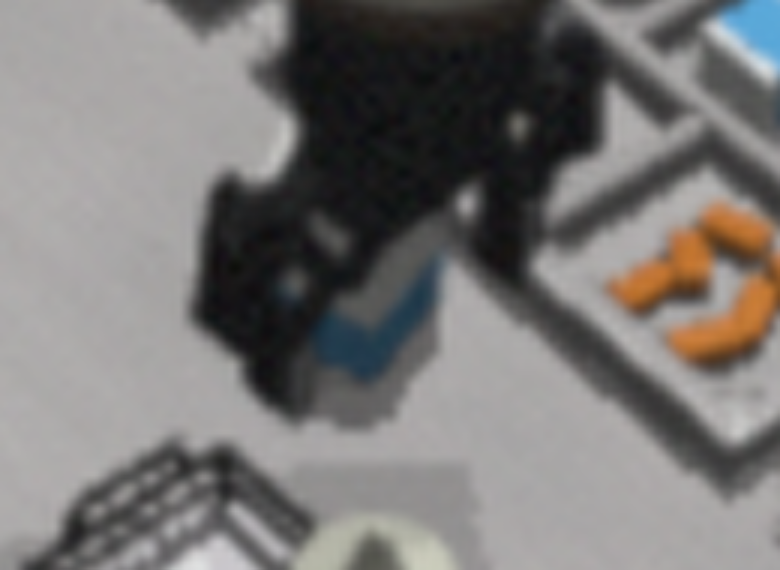

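The grip was wrong. The opening is 45 mm where the bottle is 54 mm, and the bottle is tilted about 6° away from the robot. In the picture both fingertips end at z≈0.13, on top of the cap, while the reported TCP is at 0.096. The real tips therefore sit about 30 mm higher than reported, and the gripper-open picture shows the same offset. I'll open gently, then look.

```bash
python3 -m crank '0 0 0 0 0 0 4.7; 0 0 0 0 0 0 5; 0 0 0 0 0 0 5.3; 0 0 0 0 0 0 5.6; 0 0 0 0 0 0 6; 0 0 0 0 0 0 7; 0 0 0 0 0 -1 8.5; 0 0 0 0 0 -3 8.5;0 0 0 0 0 -6 8.5;0 0 0 0 0 -6 8.5'; cat > axis.py <<'E'
import sys
from h import *
from scipy.optimize import least_squares
def axis(n,label,rad,z0,z1,near,d):
    for s in arm.silhouettes(n,label)[:1]:
        P=world(n,d,s["pixels"]); Q=P[(P[:,2]>z0)&(P[:,2]<z1)&(np.hypot(P[:,0]-near[0],P[:,1]-near[1])<.05)]
        f=lambda c:np.hypot(Q[:,0]-c[0]-c[2]*(Q[:,2]-.012),Q[:,1]-c[1]-c[3]*(Q[:,2]-.012))-rad
        r=least_squares(f,[*near,0,0],loss="soft_l1",f_scale=.002)
        print(n,label,round(s["p"],2),len(Q),"base",r.x[:2].round(4),"tilt deg",np.degrees(r.x[2:]).round(1),"res",np.abs(r.fun).mean().round(4),"zmax",np.percentile(P[:,2],99).round(3))
E
python3 - <<'E'
from axis import *
im,d=arm.get_image("side"); axis("side","squeeze_bottle",.027,.02,.11,(.587,-.175),d)
cv2.imwrite("pics/i.png",cv2.resize(im[140:260,280:430],None,fx=5,fy=5,interpolation=2)[:,:,::-1])
axis("side","glass_bottle",.027,.02,.085,(.588,-.265),d); axis("side","glass_jar",.028,.02,.075,(.59,-.355),d); 
E
```

```text
t: 14.4
tool_pos: [0.5883, -0.1753, 0.159]
tcp_rot: [3.131, 0.004, 1.584]
wrist_force: [0.1, -0.9, -1.0]
opening: 0.994
side squeeze_bottle 0.68 209 base [ 0.586 -0.171] tilt deg [-0.  -0.2] res 0.0017 zmax 0.149
side glass_bottle 0.73 159 base [ 0.5883 -0.2661] tilt deg [ 0.9 -0.2] res 0.0016 zmax 0.162
side glass_jar 0.67 147 base [ 0.5909 -0.351 ] tilt deg [0.8 0. ] res 0.0014 zmax 0.111
```

View pics/i.png

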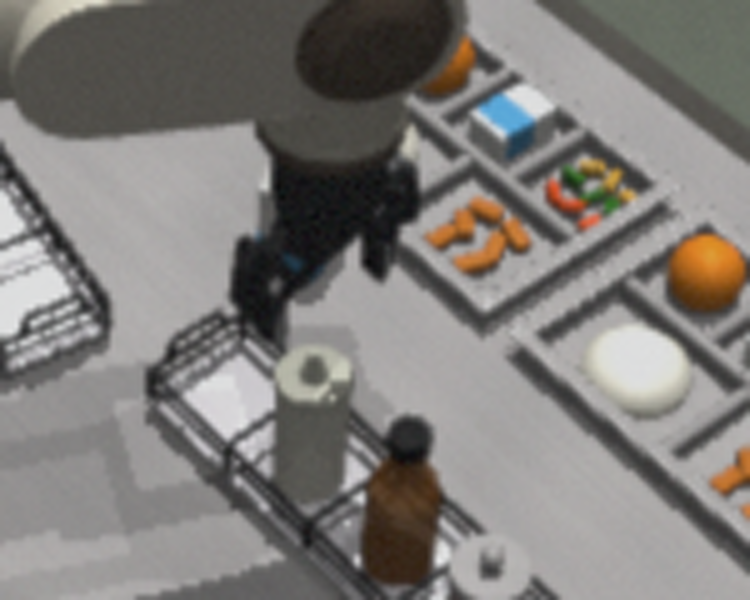

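```bash
python3 - <<'E'
from h import *
s=arm.state(); print(s["t"],s["tool_pos"],s["qpos"])
im,d=arm.get_image("side")
s=arm.state(); print(s["t"],s["tool_pos"],s["joint_velocities"])
v,u=np.mgrid[180:230,320:375]; m=np.zeros(d.shape,bool); m[180:230,320:375]=1
m&=d>0; P=world("side",d,m); vv,uu=np.nonzero(m); g=im[vv,uu].astype(int).max(1)
Q=P[(g<70)&(P[:,2]>.155)&(P[:,0]<.67)]; UV=np.c_[uu,vv][(g<70)&(P[:,2]>.155)&(P[:,0]<.67)]
o=np.argsort(Q[:,2])[:25]
for k in o: print(UV[k],Q[k].round(3))
E
```

```text
14.6 [ 0.5870017  -0.17477451  0.15519638] [-4.15462565e-01  2.41827866e-01  1.41835540e+00  6.10243108e-04
  1.47574346e+00 -4.28250570e-01]
14.65 [ 0.58702808 -0.17475093  0.15515302] [-0.00047846  0.00220341  0.00207958  0.00135788  0.00054325 -0.0003212 ]
[358 228] [ 0.574 -0.265  0.155]
[364 228] [ 0.59  -0.277  0.156]
[361 226] [ 0.587 -0.265  0.156]
[359 225] [ 0.585 -0.258  0.156]
[359 227] [ 0.579 -0.264  0.156]
[361 229] [ 0.579 -0.275  0.156]
[361 227] [ 0.584 -0.268  0.156]
[363 224] [ 0.598 -0.263  0.157]
[365 226] [ 0.597 -0.274  0.157]
[358 226] [ 0.579 -0.259  0.157]
[364 225] [ 0.597 -0.269  0.157]
[364 227] [ 0.591 -0.275  0.158]
[361 224] [ 0.592 -0.26   0.158]
[362 225] [ 0.591 -0.265  0.159]
[362 226] [ 0.588 -0.269  0.159]
[362 228] [ 0.583 -0.275  0.159]
[363 228] [ 0.585 -0.277  0.159]
[358 227] [ 0.575 -0.264  0.159]
[360 227] [ 0.58  -0.268  0.159]
[360 225] [ 0.585 -0.262  0.16 ]
[360 226] [ 0.582 -0.265  0.16 ]
[360 228] [ 0.576 -0.272  0.161]
[362 229] [ 0.578 -0.279  0.161]
[365 228] [ 0.589 -0.283  0.161]
[360 229] [ 0.573 -0.276  0.162]
```

```bash
python3 - <<'E'
from h import *
im,d=arm.get_image("side")
m=np.zeros(d.shape,bool); m[180:230,320:375]=1
m&=d>0; P=world("side",d,m); vv,uu=np.nonzero(m); g=im[vv,uu].astype(int).max(1)
k=(g<70)&(P[:,2]>.15)&(P[:,0]<.67)&(P[:,1]>-.22)
Q=P[k]; UV=np.c_[uu,vv][k]
for nm,q in(("near",Q[Q[:,0]<.57]),("far",Q[Q[:,0]>.61])):
    o=np.argsort(q[:,2])[:12]; print(nm); print(q[o].round(3))
cv2.imwrite("pics/j.png",cv2.resize(im[180:230,315:375],None,fx=12,fy=12,interpolation=0)[:,:,::-1])
E
```

```text
near
[[ 0.537 -0.181  0.204]
 [ 0.539 -0.18   0.207]
 [ 0.541 -0.188  0.207]
 [ 0.533 -0.182  0.208]
 [ 0.54  -0.184  0.209]
 [ 0.537 -0.187  0.21 ]
 [ 0.531 -0.168  0.212]
 [ 0.533 -0.176  0.213]
 [ 0.53  -0.18   0.213]
 [ 0.532 -0.172  0.215]
 [ 0.536 -0.182  0.216]
 [ 0.531 -0.184  0.216]]
far
[[ 0.631 -0.166  0.205]
 [ 0.629 -0.172  0.207]
 [ 0.628 -0.184  0.208]
 [ 0.633 -0.183  0.209]
 [ 0.63  -0.181  0.209]
 [ 0.627 -0.18   0.21 ]
 [ 0.629 -0.172  0.212]
 [ 0.633 -0.182  0.213]
 [ 0.632 -0.164  0.213]
 [ 0.631 -0.175  0.213]
 [ 0.627 -0.179  0.214]
 [ 0.627 -0.169  0.216]]
```

View pics/j.png

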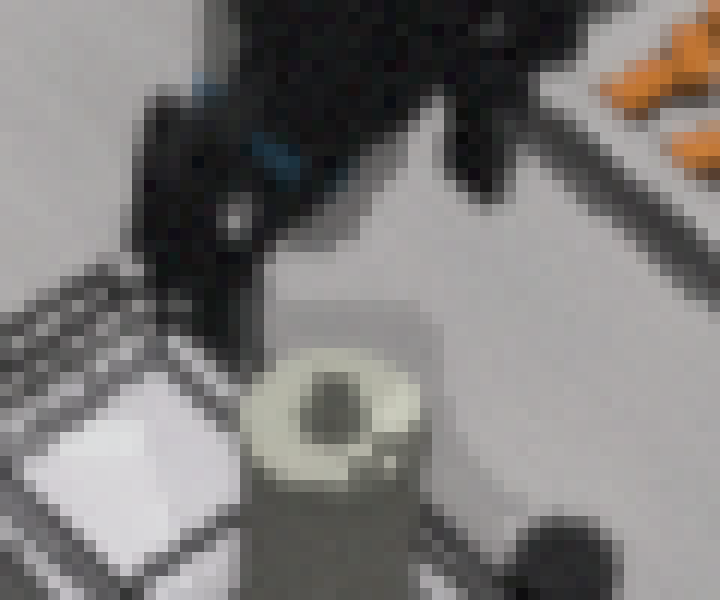

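```bash
python3 go.py .587,-.1725,.062,1.585; python3 -m crank '0 0 0 0.2 0 2 8.5; 0 0 0 0.2 0 4.5 8.5; 0 0 0 0.2 0 7 8.5; 0 0 0 0.2 0 8.5 8.5; 0 0 0 0.2 0 9.3 8.5; 0 0 0 0.2 0 9.3 8.5; 0 0 0 0.2 0 9.3 8.5'; python3 go.py .587,-.1725,.062,1.585
```

```text
.587,-.1725,.062,1.585 turn [ 0.05  0.02 -0.01] shift [ 0.24 -0.05  9.31]
14.7 [ 0.587  -0.1748  0.1552] [3.136e+00 2.000e-03 1.584e+00] 0.992 [ 0.  -0.3  0. ]
t: 15.58
tool_pos: [0.5879, -0.1731, 0.063]
tcp_rot: [3.135, 0.002, 1.584]
wrist_force: [-1.0, -0.2, 0.0]
opening: 0.995
.587,-.1725,.062,1.585 turn [ 0.06  0.02 -0.01] shift [ 0.06 -0.09  0.1 ]
15.57 [ 0.5879 -0.1731  0.063 ] [3.135e+00 2.000e-03 1.584e+00] 0.995 [-1.  -0.2  0. ]
```

No contact on the way down. I'll close gradually.

```bash
python3 -m crank '0 0 0 0 0 0 7; 0 0 0 0 0 0 6; 0 0 0 0 0 0 5.6; 0 0 0 0 0 0 4.8; 0 0 0 0 0 0 4.6; 0 0 0 0 0 0 4.6; 0 0 0 0 0 0 4.6' 50;  python3 - <<'E'
from axis import *
im,d=arm.get_image("side"); axis("side","squeeze_bottle",.027,.02,.11,(.587,-.175),d)
cv2.imwrite("pics/k.png",cv2.resize(im[180:260,300:400],None,fx=7,fy=7,interpolation=2)[:,:,::-1])
E
```

```text
t: 16.45
tool_pos: [0.5878, -0.1732, 0.0635]
tcp_rot: [3.135, 0.002, 1.584]
wrist_force: [-4.4, 0.2, 5.4]
opening: 0.631
side squeeze_bottle 0.84 204 base [ 0.5866 -0.1704] tilt deg [ 0.2 -0.2] res 0.0016 zmax 0.148
```

View pics/k.png

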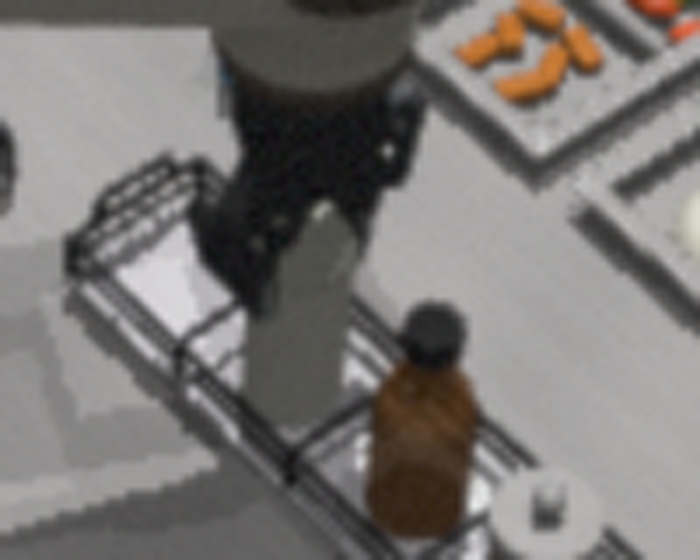

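The opening now reads 54 mm and the bottle is upright, so this is a proper grip. I'll lift and carry it.

```bash
python3 -m crank '0 0 0 0 0 -2 4.6; 0 0 0 0 0 -5 4.6; 0 0 0 0 0 -9 4.6; 0 0 0 0 0 -13 4.6; 0 0 0 0 0 -15 4.6; 0 0 0 0 0 -15.5 4.6; 0 0 0 0 0 -15.5 4.6'; python3 go.py .5508,.2625,.22,1.4053
```

```text
t: 17.42
tool_pos: [0.5866, -0.1728, 0.2176]
tcp_rot: [3.136, 0.002, 1.583]
wrist_force: [-0.6, 0.0, -3.3]
opening: 0.627
.5508,.2625,.22,1.4053 turn [0.05 0.01 1.7 ] shift [43.57 -3.03 -0.35]
17.43 [ 0.5866 -0.1728  0.2176] [3.136e+00 2.000e-03 1.583e+00] 0.627 [-0.6  0.  -3.3]
```

```bash
python3 -m crank '0 0 0 3 -0.2 0 4.6; 0 0 0.2 7.5 -0.5 0 4.6; 0 0 0.4 12 -0.8 0 4.6; 0 0 0.7 16.5 -1.1 0 4.6; 0 0 0.9 21 -1.5 0 4.6; 0 0 1.1 25.5 -1.8 0 4.6; 0 0 1.3 30 -2.1 0 4.6; 0 0 1.5 34.5 -2.4 0 4.6; 0 0 1.7 39 -2.7 0 4.6; 0.05 0 1.7 42 -2.9 0 4.6'; python3 go.py .5508,.2625,.22,1.4053
```

```text
t: 18.68
tool_pos: [0.5514, 0.2487, 0.2149]
tcp_rot: [-3.14, 0.002, 1.406]
wrist_force: [-0.2, -0.2, -3.6]
opening: 0.629
.5508,.2625,.22,1.4053 turn [-0.01  0.02  0.01] shift [ 1.35 -0.28 -0.51]
18.68 [0.5514 0.2487 0.2149] [-3.140e+00  2.000e-03  1.406e+00] 0.629 [-0.2 -0.2 -3.6]
```

```bash
python3 -m crank '0 0 0 0.8 0 0 4.6; 0 0 0 1.2 0 0 4.6; 0 0 0 1.2 0 0 4.6;0 0 0 1.2 0 0 4.6'; python3 go.py .5508,.2625,.064,1.4053;  python3 - <<'E'
from h import *
for n,(a,b,c,e) in dict(side=(50,210,180,380)).items():
    im,d=arm.get_image(n); cv2.imwrite(f"pics/l_{n}.png",cv2.resize(im[a:b,c:e],None,fx=3.5,fy=3.5,interpolation=2)[:,:,::-1])
E
```

```text
t: 19.18
tool_pos: [0.5535, 0.2597, 0.2149]
tcp_rot: [-3.14, 0.002, 1.405]
wrist_force: [-0.3, 0.7, -3.0]
opening: 0.627
.5508,.2625,.064,1.4053 turn [-0.01  0.02  0.  ] shift [ 0.27 -0.29 15.09]
19.18 [0.5535 0.2597 0.2149] [-3.140e+00  2.000e-03  1.405e+00] 0.627 [-0.3  0.7 -3. ]
```

View pics/l_side.png

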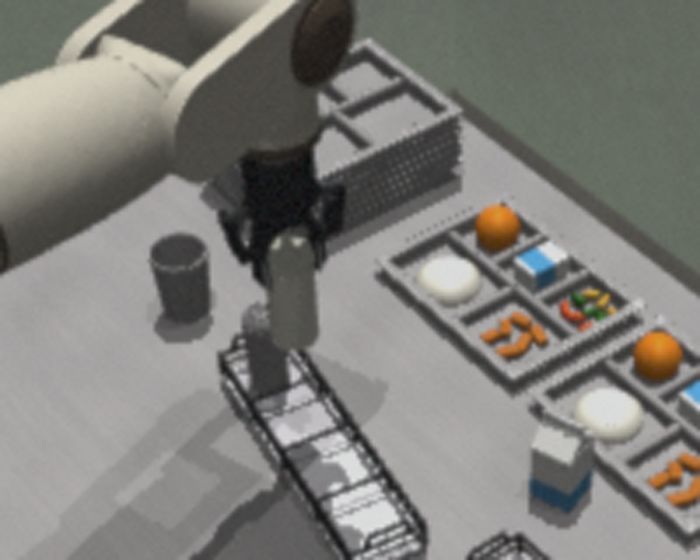

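```bash
python3 - <<'E'
from axis import *
im,d=arm.get_image("side"); axis("side","squeeze_bottle",.027,.17,.26,(.553,.26),d); print(arm.state()["wrist_force"],arm.state()["moment"],arm.state()["tool_pos"])
E
```

```text
side squeeze_bottle 0.7 246 base [0.548 0.261] tilt deg [1.4 0.2] res 0.0022 zmax 0.302
[ 0.44734478  0.02218487 -3.12524733] [-0.00973454  0.04155002 -0.00324384] [0.55345973 0.25999497 0.21503245]
```

```bash
python3 -m crank '0 0 0 0.1 -0.1 3 4.6; 0 0 0 0.25 -0.2 7 4.6; 0 0 0 0.25 -0.25 11 4.6; 0 0 0 0.25 -0.25 13.3 4.6; 0 0 0 0.25 -0.25 14.4 4.6; 0 0 0 0.25 -0.25 14.9 4.6; 0 0 0 0.25 -0.25 14.9 4.6; 0 0 0 0.25 -0.25 14.9 4.6'
```

```text
t: 20.32
tool_pos: [0.5516, 0.2627, 0.067]
tcp_rot: [-3.141, 0.002, 1.406]
wrist_force: [0.0, -0.4, -3.4]
opening: 0.623
```

```bash
python3 -m crank '0 0 0 0 0 0.2 4.6; 0 0 0 0 0 0.3 4.6; 0 0 0 0 0 0.3 4.6'
```

```text
t: 20.7
tool_pos: [0.5515, 0.2627, 0.0639]
tcp_rot: [-3.141, 0.002, 1.406]
wrist_force: [-0.0, -0.7, -3.6]
opening: 0.631
```

```bash
python3 -m crank '0 0 0 0 0 0.1 4.6; 0 0 0 0 0 0.2 4.6; 0 0 0 0 0 0.2 4.6'
```

```text
t: 21.08
tool_pos: [0.5518, 0.263, 0.0635]
tcp_rot: [3.141, 0.001, 1.406]
wrist_force: [-7.9, -0.7, 15.4]
opening: 0.632
```

```bash
python3 -m crank '0 0 0 0 0 0 5.5; 0 0 0 0 0 0 5.8; 0 0 0 0 0 0 6.5; 0 0 0 0 0 0 8; 0 0 0 0 0 0 8.5; 0 0 0 0 0 0 8.5; 0 0 0 0 0 -4 8.5; 0 0 0 0 0 -9 8.5; 0 0 0 0 0 -14 8.5; 0 0 0 0 0 -17 8.5'; python3 go.py .589,-.2675,.22,1.585; python3 - <<'E'
from axis import *
im,d=arm.get_image("side"); axis("side","squeeze_bottle",.027,.02,.11,(.551,.263),d); axis("side","steel_shaker",.024,.02,.1,(.565,.352),d)
a,b,c,e=(50,210,180,380); cv2.imwrite(f"pics/m.png",cv2.resize(im[a:b,c:e],None,fx=3.5,fy=3.5,interpolation=2)[:,:,::-1])
E
```

```text
t: 22.32
tool_pos: [0.5519, 0.2633, 0.2364]
tcp_rot: [3.138, -0.001, 1.406]
wrist_force: [-0.6, -0.3, -0.4]
opening: 0.996
.589,-.2675,.22,1.585 turn [ 0.03 -0.   -1.71] shift [-51.75  12.37   1.65]
22.32 [0.5519 0.2633 0.2364] [ 3.138e+00 -1.000e-03  1.406e+00] 0.996 [-0.6 -0.3 -0.4]
side squeeze_bottle 0.87 206 base [0.5512 0.2643] tilt deg [-0.9  0.1] res 0.0029 zmax 0.148
side steel_shaker 0.63 93 base [0.5659 0.3602] tilt deg [-0.4 -2.8] res 0.0024 zmax 0.131
```

View pics/m.png

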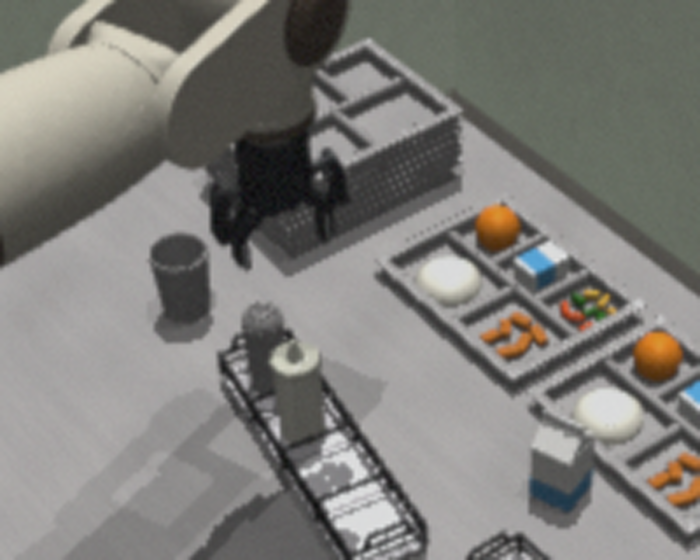

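```bash
python3 -m crank '0 0 0 -3 0.7 0 8.5; 0 0 -0.2 -8 1.9 0 8.5; 0 0 -0.5 -14 3.3 0 8.5; 0 0 -0.8 -20 4.8 0 8.5; 0 0 -1 -26 6.2 0 8.5; 0 0 -1.2 -32 7.6 0 8.5; 0 0 -1.4 -38 9.1 0 8.5; 0 0 -1.6 -44 10.5 0 8.5; 0 0 -1.7 -49 11.7 0 8.5; 0 0 -1.7 -51.7 12.3 1 8.5'; python3 -m crank '0 0 0 0 0 1 8.5; 0 0 0 0 0 2 8.5; 0 0 0 0 0 2 8.5'; python3 go.py .589,-.2675,.095,1.585; python3 - <<'E'
from axis import *
im,d=arm.get_image("side"); axis("side","glass_bottle",.027,.02,.085,(.588,-.265),d); axis("side","glass_jar",.028,.02,.075,(.59,-.355),d)
s=arm.silhouettes("side","glass_bottle")[0]; P=world("side",d,s["pixels"]); Q=P[P[:,2]>.142]; print(len(Q),Q.mean(0),Q.min(0),Q.max(0))
E
```

```text
t: 23.72
tool_pos: [0.5882, -0.2692, 0.2237]
tcp_rot: [3.139, -0.0, 1.582]
wrist_force: [-0.1, 1.3, -0.4]
opening: 0.989
t: 24.1
tool_pos: [0.5882, -0.2676, 0.2028]
tcp_rot: [3.14, -0.001, 1.583]
wrist_force: [0.0, -0.2, 1.1]
opening: 0.995
.589,-.2675,.095,1.585 turn [ 0.01 -0.01 -0.02] shift [-0.    0.07 10.78]
24.1 [ 0.5882 -0.2676  0.2028] [ 3.140e+00 -1.000e-03  1.583e+00] 0.995 [ 0.  -0.2  1.1]
side glass_bottle 0.77 164 base [ 0.5885 -0.2669] tilt deg [0.3 0.7] res 0.0015 zmax 0.16
side glass_jar 0.56 137 base [ 0.5912 -0.352 ] tilt deg [0.5 1.3] res 0.0013 zmax 0.113
75 [ 0.58571014 -0.26879082  0.15480264] [ 0.57147206 -0.28543667  0.14207767] [ 0.60301867 -0.25073499  0.1624972 ]
```

```bash
python3 -m crank '0 0 0 0 0 3 8.5; 0 0 0 0 0.05 6 8.5; 0 0 0 0 0.05 9 8.5; 0 0 0 0 0.05 10.5 7; 0 0 0 0 0.05 10.8 5; 0 0 0 0 0.05 10.8 3.6; 0 0 0 0 0.05 10.8 3.2; 0 0 0 0 0.05 10.8 2.2; 0 0 0 0 0.05 10.8 2.2; 0 0 0 0 0.05 10.8 2.2' 60;  python3 - <<'E'
from axis import *
im,d=arm.get_image("side"); axis("side","glass_bottle",.027,.02,.085,(.588,-.265),d)
cv2.imwrite("pics/n.png",cv2.resize(im[180:280,310:410],None,fx=6,fy=6,interpolation=2)[:,:,::-1]); s=arm.state(); print(s["opening"]*85.4,s["wrist_force"],s["tool_pos"])
E
```

```text
t: 25.55
tool_pos: [0.5898, -0.2689, 0.0978]
tcp_rot: [3.137, 0.001, 1.583]
wrist_force: [-1.5, 0.8, 6.7]
opening: 0.349
side glass_bottle 0.6 163 base [ 0.5895 -0.2661] tilt deg [-0.5 -0.4] res 0.0018 zmax 0.16
29.33573489061448 [-1.18761066  0.63491418  6.19994101] [ 0.58978345 -0.2689492   0.09785843]
```

View pics/n.png

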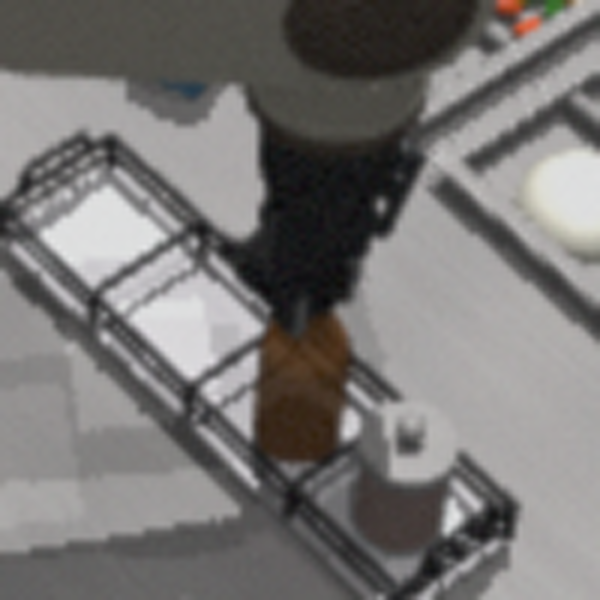

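```bash
python3 -m crank '0 0 0 0 0 -0.5 2.2; 0 0 0 0 0 -1.2 2.2; 0 0 0 0 0 -2 2.2; 0 0 0 0 0 -2 2.2; 0 0 0 0 0 -2 2.2';  python3 - <<'E'
from axis import *
im,d=arm.get_image("side"); axis("side","glass_bottle",.027,.04,.105,(.588,-.265),d)
cv2.imwrite("pics/o.png",cv2.resize(im[180:280,310:410],None,fx=6,fy=6,interpolation=2)[:,:,::-1]); s=arm.state(); print(s["opening"]*85.4,s["wrist_force"],s["tool_pos"])
E
```

```text
t: 26.28
tool_pos: [0.5896, -0.2689, 0.1177]
tcp_rot: [3.137, 0.001, 1.583]
wrist_force: [-0.1, 0.1, -2.8]
opening: 0.347
side glass_bottle 0.85 165 base [ 0.5894 -0.2667] tilt deg [-0.2  0.3] res 0.0014 zmax 0.195
29.53217821741989 [ 0.15903002  0.33663317 -2.68500126] [ 0.58957667 -0.26886625  0.11752872]
```

View pics/o.png

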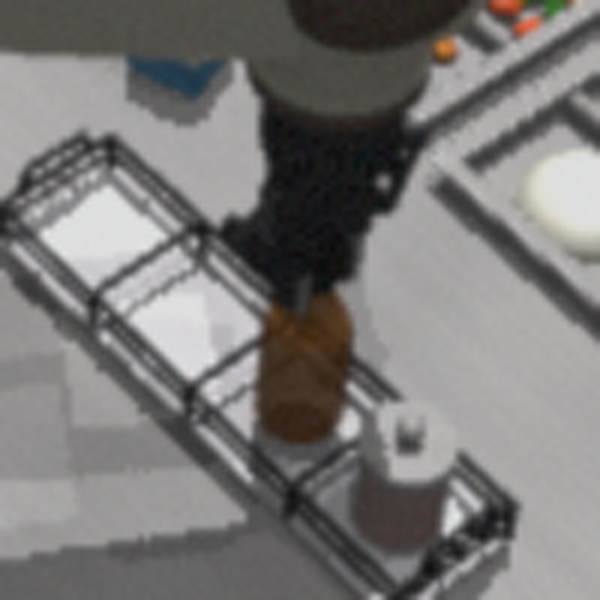

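```bash
python3 -m crank '0 0 0 0 0 -2 2.2; 0 0 0 0 0 -5 2.2; 0 0 0 0 0 -9 2.2; 0 0 0 0 0 -12 2.2; 0 0 0 0 0 -13 2.2; 0 0 0 0 0 -13 2.2; 0 0 0 0 0 -13 2.2'; python3 go.py .536,.172,.25,1.4053
```

```text
t: 27.25
tool_pos: [0.5887, -0.2685, 0.2461]
tcp_rot: [3.139, -0.0, 1.583]
wrist_force: [0.5, 0.5, -3.2]
opening: 0.342
.536,.172,.25,1.4053 turn [ 0.02 -0.    1.7 ] shift [44.11 -4.74 -0.4 ]
27.25 [ 0.5887 -0.2685  0.2461] [ 3.139 -0.     1.583] 0.342 [ 0.5  0.5 -3.2]
```

```bash
python3 -m crank '0 0 0 2 -0.2 0 2.2; 0 0 0.2 5 -0.5 0 2.2; 0 0 0.4 9 -1 0 2.2; 0 0 0.6 13.5 -1.4 0 2.2; 0 0 0.8 18 -1.9 0 2.2; 0 0 1 22.5 -2.4 0 2.2; 0 0 1.2 27 -2.9 0 2.2; 0 0 1.4 31.5 -3.4 0 2.2; 0 0 1.6 35.5 -3.8 0 2.2; 0 0 1.7 38.5 -4.1 0 2.2' 70; python3 go.py .536,.172,.25,1.4053
```

```text
t: 28.5
tool_pos: [0.5418, 0.1182, 0.2454]
tcp_rot: [3.14, -0.001, 1.406]
wrist_force: [0.4, -1.5, -2.7]
opening: 0.341
.536,.172,.25,1.4053 turn [ 0.01 -0.01  0.  ] shift [ 5.21 -1.46 -0.46]
28.5 [0.5418 0.1182 0.2454] [ 3.140e+00 -1.000e-03  1.406e+00] 0.341 [ 0.4 -1.5 -2.7]
```

```bash
python3 -m crank '0 0 0 2.2 -0.5 0 2.2; 0 0 0 4 -1.1 0 2.2; 0 0 0 5.2 -1.4 0 2.2; 0 0 0 5.2 -1.4 0 2.2; 0 0 0 5.2 -1.4 0 2.2'; python3 go.py .536,.173,.098,1.4053;  python3 - <<'E'
from axis import *
im,d=arm.get_image("side"); axis("side","glass_bottle",.027,.17,.235,(.536,.174),d)
a,b,c,e=(70,230,200,400); cv2.imwrite(f"pics/p.png",cv2.resize(im[a:b,c:e],None,fx=3.5,fy=3.5,interpolation=2)[:,:,::-1])
E
```

```text
t: 29.12
tool_pos: [0.5367, 0.1713, 0.2453]
tcp_rot: [3.14, -0.0, 1.405]
wrist_force: [1.2, -0.3, -3.5]
opening: 0.343
.536,.173,.098,1.4053 turn [ 0.01 -0.   -0.  ] shift [ 0.16 -0.12 14.73]
29.12 [0.5367 0.1713 0.2453] [ 3.14  -0.     1.405] 0.343 [ 1.2 -0.3 -3.5]
side glass_bottle 0.92 182 base [0.5399 0.1761] tilt deg [-0.8 -0.5] res 0.002 zmax 0.309
```

View pics/p.png

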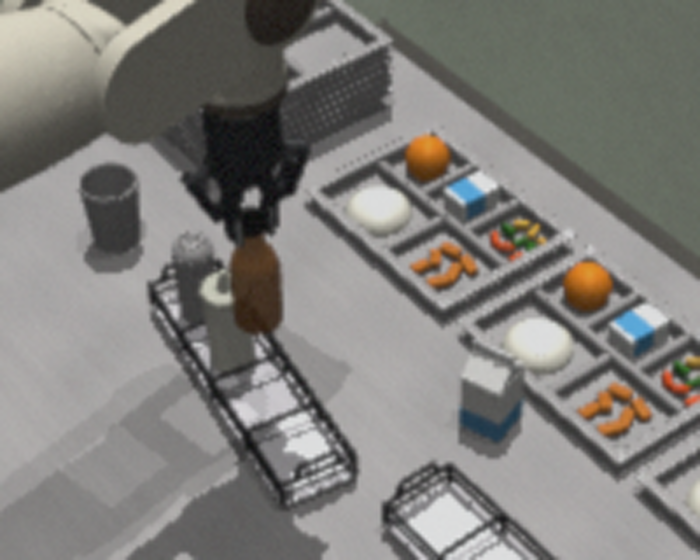

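```bash
python3 -m crank '0 0 0 0.1 0 3 2.2; 0 0 0 0.1 -0.1 7 2.2; 0 0 0 0.1 -0.1 10.5 2.2; 0 0 0 0.1 -0.1 12.7 2.2; 0 0 0 0.1 -0.1 13.8 2.2; 0 0 0 0.1 -0.1 14.2 2.2; 0 0 0 0.1 -0.1 14.2 2.2; 0 0 0 0.1 -0.1 14.2 2.2'; python3 -m crank '0 0 0 0 0 0.2 2.2; 0 0 0 0 0 0.3 2.2; 0 0 0 0 0 0.3 2.2'
```

```text
t: 30.22
tool_pos: [0.5366, 0.1724, 0.1042]
tcp_rot: [3.139, -0.001, 1.405]
wrist_force: [-0.6, 0.2, -3.4]
opening: 0.341
t: 30.6
tool_pos: [0.5365, 0.1724, 0.1012]
tcp_rot: [3.139, -0.001, 1.405]
wrist_force: [0.3, -0.0, -2.5]
opening: 0.341
```

```bash
python3 -m crank '0 0 0 0 0 0.2 2.2; 0 0 0 0 0 0.25 2.2; 0 0 0 0 0 0.25 2.2'
```

```text
t: 30.98
tool_pos: [0.5365, 0.1724, 0.0986]
tcp_rot: [3.139, -0.001, 1.405]
wrist_force: [0.7, 0.9, -3.9]
opening: 0.341
```

```bash
python3 -m crank '0 0 0 0 0 0.15 2.2; 0 0 0 0 0 0.2 2.2; 0 0 0 0 0 0.2 2.2'
```

```text
t: 31.35
tool_pos: [0.537, 0.1727, 0.0979]
tcp_rot: [3.137, -0.002, 1.405]
wrist_force: [-3.9, 0.7, 11.0]
opening: 0.343
```

Contact. I'll release it, rise, check, then move to the jar.

```bash
python3 -m crank '0 0 0 0 0 0 3.1; 0 0 0 0 0 0 3.5; 0 0 0 0 0 0 4.5; 0 0 0 0 0 0 6; 0 0 0 0 0 0 8; 0 0 0 0 0 0 8.5; 0 0 0 0 0 -4 8.5; 0 0 0 0 0 -8 8.5; 0 0 0 0 0 -12 8.5; 0 0 0 0 0 -13 8.5'; python3 go.py .592,-.3545,.20,1.585; python3 - <<'E'
from axis import *
im,d=arm.get_image("side"); axis("side","glass_bottle",.027,.02,.085,(.536,.174),d); axis("side","glass_jar",.028,.02,.075,(.59,-.355),d)
a,b,c,e=(70,230,200,400); cv2.imwrite(f"pics/q.png",cv2.resize(im[a:b,c:e],None,fx=3.5,fy=3.5,interpolation=2)[:,:,::-1])
E
```

```text
t: 32.6
tool_pos: [0.5371, 0.1726, 0.2306]
tcp_rot: [3.134, -0.003, 1.405]
wrist_force: [1.4, -0.0, 0.1]
opening: 0.991
.592,-.3545,.20,1.585 turn [ 0.07 -0.02 -1.72] shift [-51.09  14.1    3.01]
32.6 [0.5371 0.1726 0.2306] [ 3.134e+00 -3.000e-03  1.405e+00] 0.991 [ 1.4 -0.   0.1]
side glass_bottle 0.78 145 base [0.5373 0.1758] tilt deg [-0.8 -0.6] res 0.0025 zmax 0.161
side glass_jar 0.69 154 base [ 0.5907 -0.3514] tilt deg [0.8 1. ] res 0.0016 zmax 0.113
```

View pics/q.png

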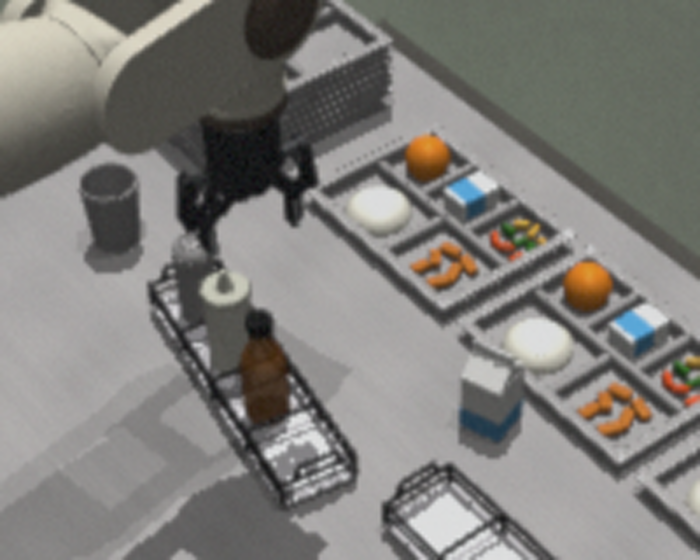

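```bash
python3 -m crank '0 0 0 -3 0.8 0 8.5; 0 0 -0.2 -8 2.2 0 8.5; 0 0 -0.5 -14 3.9 0 8.5; 0 0 -0.8 -20 5.5 0 8.5; 0 0 -1 -26 7.2 0 8.5; 0 0 -1.2 -32 8.8 0 8.5; 0 0 -1.4 -38 10.5 0 8.5; 0 0 -1.6 -44 12.1 0 8.5; 0 0 -1.7 -49 13.5 0.5 8.5; 0.05 0 -1.72 -51 14.1 2 8.5'; python3 -m crank '0 0 0 0 0 2 8.5; 0 0 0 0 0 4 8.5; 0 0 0 0 0 4 8.5; 0 0 0 0 0 4 8.5'; python3 go.py .592,-.3535,.032,1.585; python3 - <<'E'
from axis import *
im,d=arm.get_image("side"); axis("side","glass_jar",.028,.02,.075,(.59,-.355),d)
a,b,c,e=(180,300,310,460); cv2.imwrite(f"pics/r.png",cv2.resize(im[a:b,c:e],None,fx=5,fy=5,interpolation=2)[:,:,::-1])
E
```

```text
t: 34.0
tool_pos: [0.5906, -0.3564, 0.2048]
tcp_rot: [-3.139, -0.002, 1.583]
wrist_force: [-0.1, 0.5, -0.4]
opening: 0.995
t: 34.5
tool_pos: [0.5906, -0.3559, 0.165]
tcp_rot: [-3.139, -0.002, 1.583]
wrist_force: [-0.3, -0.3, -0.1]
opening: 0.995
.592,-.3535,.032,1.585 turn [-0.03 -0.02 -0.02] shift [ 0.21  0.18 13.3 ]
34.5 [ 0.5906 -0.3559  0.165 ] [-3.139e+00 -2.000e-03  1.583e+00] 0.995 [-0.3 -0.3 -0.1]
side glass_jar 0.66 139 base [ 0.5913 -0.3506] tilt deg [ 0.6 -0.1] res 0.0014 zmax 0.113
```

View pics/r.png

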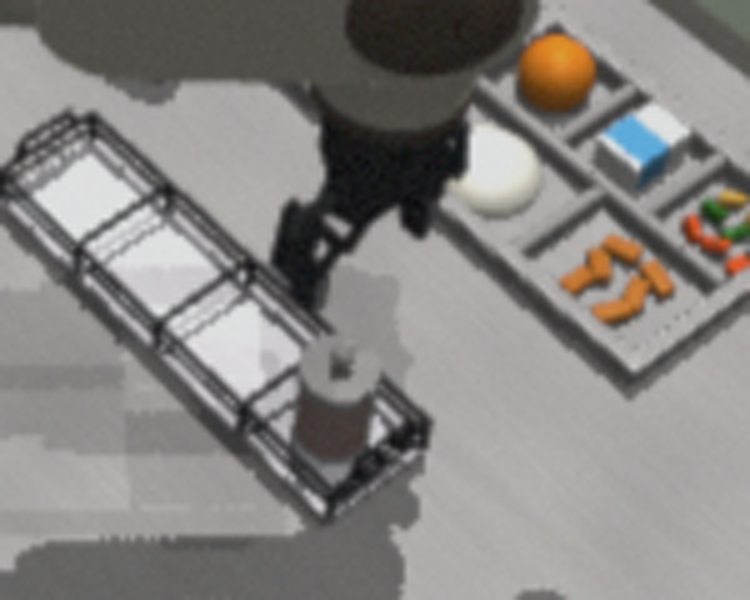

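```bash
python3 -m crank '0 0 0 0.2 0.1 3 8.5; 0 0 0 0.25 0.17 6.5 8.5; 0 0 0 0.25 0.17 9.5 8.5; 0 0 0 0.25 0.17 11.5 8.5; 0 0 0 0.25 0.17 11.5 8.5'; python3 -m crank '0 0 0 0 0 1 8.5; 0 0 0 0 0 1.8 8.5; 0 0 0 0 0 1.8 8.5; 0 0 0 0 0 1.8 7; 0 0 0 0 0 1.8 6.2; 0 0 0 0 0 1.8 5.8; 0 0 0 0 0 1.8 5; 0 0 0 0 0 1.8 5;0 0 0 0 0 1.8 5' 60; python3 - <<'E'
from axis import *
im,d=arm.get_image("side"); axis("side","glass_jar",.028,.02,.075,(.59,-.355),d)
a,b,c,e=(180,300,310,460); cv2.imwrite(f"pics/s.png",cv2.resize(im[a:b,c:e],None,fx=5,fy=5,interpolation=2)[:,:,::-1])
E
```

```text
t: 35.22
tool_pos: [0.5919, -0.3532, 0.0498]
tcp_rot: [-3.138, -0.003, 1.583]
wrist_force: [0.3, -0.2, 0.6]
opening: 1.002
t: 36.35
tool_pos: [0.5917, -0.3534, 0.0326]
tcp_rot: [-3.138, -0.002, 1.583]
wrist_force: [-4.6, 0.1, 7.7]
opening: 0.663
side glass_jar 0.66 124 base [ 0.5919 -0.3511] tilt deg [-0.5 -0.2] res 0.0015 zmax 0.1
```

View pics/s.png

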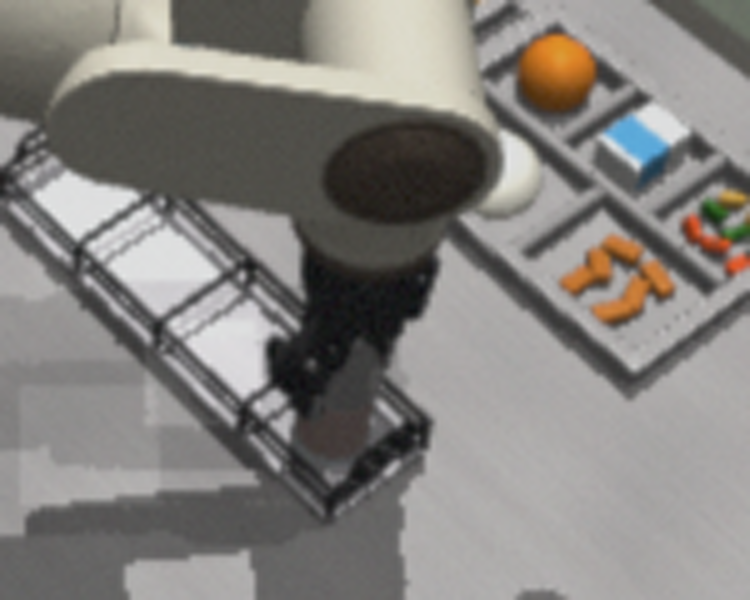

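```bash
python3 -m crank '0 0 0 0 0 -1.5 5; 0 0 0 0 0 -4 5; 0 0 0 0 0 -8 5; 0 0 0 0 0 -12 5; 0 0 0 0 0 -15 5; 0 0 0 0 0 -16 5; 0 0 0 0 0 -16 5'; python3 go.py .5211,.0845,.19,1.4053
```

```text
t: 37.33
tool_pos: [0.5922, -0.3537, 0.1925]
tcp_rot: [-3.139, -0.002, 1.583]
wrist_force: [0.6, -0.8, -3.8]
opening: 0.662
.5211,.0845,.19,1.4053 turn [-0.03 -0.02  1.7 ] shift [43.9  -6.57  0.35]
37.33 [ 0.5922 -0.3537  0.1925] [-3.139e+00 -2.000e-03  1.583e+00] 0.662 [ 0.6 -0.8 -3.8]
```

```bash
python3 -m crank '0 0 0 2.5 -0.4 0 5; 0 0 0.2 6 -0.9 0 5; 0 0 0.4 10.5 -1.6 0 5; 0 0 0.6 15 -2.2 0 5; 0 0 0.8 19.5 -2.9 0 5; 0 0 1 24 -3.6 0 5; 0 0 1.2 28.5 -4.3 0 5; 0 0 1.4 33 -4.9 0 5; 0 0 1.6 37.5 -5.6 0 5; 0 0 1.7 41 -6.1 0 5'; python3 go.py .5211,.0845,.19,1.4053
```

```text
t: 38.58
tool_pos: [0.5251, 0.0572, 0.1919]
tcp_rot: [-3.136, -0.001, 1.405]
wrist_force: [0.7, -0.3, -4.3]
opening: 0.66
.5211,.0845,.19,1.4053 turn [-0.05 -0.01 -0.  ] shift [ 2.62 -0.85  0.2 ]
38.58 [0.5251 0.0572 0.1919] [-3.136e+00 -1.000e-03  1.405e+00] 0.66 [ 0.7 -0.3 -4.3]
```

```bash
python3 -m crank '0 0 0 1.5 -0.4 0 5; 0 0 0 2.6 -0.85 0 5; -0.05 0 0 2.6 -0.85 0 5; -0.05 0 0 2.6 -0.85 0 5'; python3 go.py .5211,.0845,.034,1.4053; python3 - <<'E'
from axis import *
im,d=arm.get_image("side"); axis("side","glass_jar",.028,.18,.23,(.521,.0857),d)
a,b,c,e=(70,230,200,400); cv2.imwrite(f"pics/t.png",cv2.resize(im[a:b,c:e],None,fx=3.5,fy=3.5,interpolation=2)[:,:,::-1])
E
```

```text
t: 39.08
tool_pos: [0.5211, 0.0835, 0.1919]
tcp_rot: [-3.142, -0.001, 1.405]
wrist_force: [1.2, -0.5, -3.7]
opening: 0.659
.5211,.0845,.034,1.4053 turn [-0.   -0.01 -0.01] shift [ 0.08 -0.02 15.79]
39.08 [0.5211 0.0835 0.1919] [-3.142e+00 -1.000e-03  1.405e+00] 0.659 [ 1.2 -0.5 -3.7]
side glass_jar 0.77 152 base [0.5182 0.0861] tilt deg [ 0.9 -0.1] res 0.0021 zmax 0.271
```

View pics/t.png

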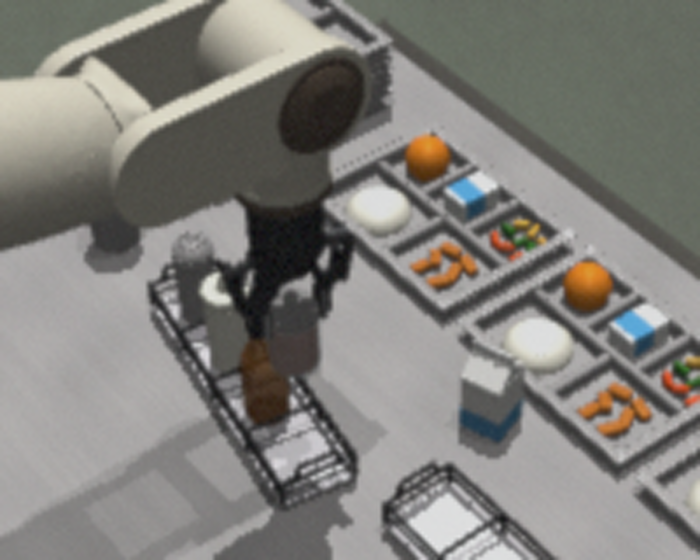

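```bash
python3 -m crank '0 0 0 0 0 3 5; 0 0 0 0.05 0 7 5; 0 0 0 0.1 0 11 5; 0 0 0 0.1 0 13.5 5; 0 0 0 0.1 0 15 5; 0 0 0 0.1 0 15.5 5; 0 0 0 0.1 0 15.5 5; 0 0 0 0.1 0 15.5 5'
```

```text
t: 40.17
tool_pos: [0.5219, 0.0846, 0.0379]
tcp_rot: [3.14, -0.001, 1.404]
wrist_force: [0.3, 0.2, -3.6]
opening: 0.655
```

```bash
python3 -m crank '0 0 0 0 0 0.2 5; 0 0 0 0 0 0.3 5; 0 0 0 0 0 0.3 5'
```

```text
t: 40.55
tool_pos: [0.5219, 0.0846, 0.0349]
tcp_rot: [3.14, -0.001, 1.404]
wrist_force: [0.0, 0.5, -3.0]
opening: 0.656
```

```bash
python3 -m crank '0 0 0 0 0 0.2 5; 0 0 0 0 0 0.3 5; 0 0 0 0 0 0.3 5'
```

```text
t: 40.92
tool_pos: [0.5219, 0.0847, 0.0325]
tcp_rot: [3.14, -0.001, 1.404]
wrist_force: [-4.2, -0.5, 6.9]
opening: 0.66
```

Contact. I'll release it, rise and retreat toward the robot.

```bash
python3 -m crank '0 0 0 0 0 0 5.8; 0 0 0 0 0 0 6.1; 0 0 0 0 0 0 7; 0 0 0 0 0 0 8.5; 0 0 0 0 0 0 8.5; 0 0 0 0 0 -4 8.5; 0 0 0 0 0 -9 8.5; 0 0 0 0 0 -14 8.5; 0 0 0 0 0 -18 8.5; 0 0 0 0 0 -20 8.5'; python3 go.py .34,.0,.3,1.4053
```

```text
t: 42.18
tool_pos: [0.522, 0.0845, 0.2349]
tcp_rot: [3.137, -0.002, 1.404]
wrist_force: [0.8, 0.0, 0.1]
opening: 0.995
.34,.0,.3,1.4053 turn [ 0.04 -0.02 -0.01] shift [-11.34 -16.52  -6.6 ]
42.17 [0.522  0.0845 0.2349] [ 3.137e+00 -2.000e-03  1.404e+00] 0.995 [0.8 0.  0.1]
```

```bash
python3 -m crank '0 0 0 -2 -3 -2 8.5; 0 0 0 -4 -6 -4 8.5; 0 0 0 -7 -9.5 -6.5 8.5; 0 0 0 -9 -13 -6.5 8.5; 0 0 0 -11 -16 -6.5 8.5; 0 0 0 -11 -16 -6.5 8.5; 0 0 0 -11 -16 -6.5 8.5'; python3 - <<'E'
from fit import *
from axis import axis
im,d=arm.get_image("side"); L=[("steel_shaker",.024,.095,(.566,.352)),("squeeze_bottle",.027,.11,(.551,.263)),("glass_bottle",.027,.085,(.536,.174)),("glass_jar",.028,.075,(.521,.086))]
for l,r,z,c in L: axis("side",l,r,.03,z,c,d)
for t in("milk_carton","tumbler","serving_spoon"):
    s=arm.silhouettes("side",t)[0]; P=world("side",d,s["pixels"]); print(t,round(s["p"],2),np.round(s["extent"],1),np.median(P,0))
a,b,c,e=(70,290,200,440); cv2.imwrite(f"pics/u.png",cv2.resize(im[a:b,c:e],None,fx=2.7,fy=2.7,interpolation=2)[:,:,::-1])
im,d=arm.get_image("top")
for t in("milk_carton","tumbler","serving_spoon"):
    s=arm.silhouettes("top",t)
    if s: s=s[0]; P=world("top",d,s["pixels"]); print(t,round(s["p"],2),np.round(s["extent"],1),np.median(P,0))
for l,*_ in L:
    for s in arm.silhouettes("top",l)[:1]: P=world("top",d,s["pixels"]); zt=np.percentile(P[:,2],97); print(l,s["p"],P[P[:,2]>zt-.015].mean(0),"zmax",zt)
cv2.imwrite("pics/v.png",cv2.resize(im[140:300,110:490],None,fx=2.1,fy=2.1,interpolation=2)[:,:,::-1])
E
```

```text
t: 43.05
tool_pos: [0.346, 0.0025, 0.2991]
tcp_rot: [3.137, -0.002, 1.404]
wrist_force: [-1.2, 0.0, 0.6]
opening: 0.998
side steel_shaker 0.45 0 base [0.566 0.352] tilt deg [0. 0.] res nan zmax 0.115
side squeeze_bottle 0.68 44 base [0.5466 0.2684] tilt deg [ 3.8 -4.3] res 0.0024 zmax 0.353
side glass_bottle 0.57 117 base [0.536  0.1752] tilt deg [1.  0.2] res 0.002 zmax 0.162
side glass_jar 0.69 104 base [0.5231 0.0874] tilt deg [-0.3 -1.6] res 0.0038 zmax 0.112
milk_carton 0.64 [341.  182.6  21.3  26.2] [ 0.7169 -0.0037  0.0696]axis.py:9: RuntimeWarning: Mean of empty slice.
  print(n,label,round(s["p"],2),len(Q),"base",r.x[:2].round(4),"tilt deg",np.degrees(r.x[2:]).round(1),"res",np.abs(r.fun).mean().round(4),"zmax",np.percentile(P[:,2],99).round(3))
  ret = ret.dtype.type(ret / rcount)
Traceback (most recent call last):
IndexError: list index out of range
```

The arm blocks the side view, so I'll move it over to the left, near its starting pose.

```bash
python3 go.py .36,.25,.3,1.4053 .22,.48,.3,1.4053
```

```text
.36,.25,.3,1.4053 turn [ 0.03 -0.02 -0.  ] shift [24.63 -2.7  -0.08]
.22,.48,.3,1.4053 turn [ 0.03 -0.02 -0.  ] shift [ 45.   -20.31  -0.11]
43.4 [0.346  0.0026 0.2988] [ 3.138e+00 -2.000e-03  1.405e+00] 0.992 [ 0.5  0.  -0.2]
```

```bash
python3 -m crank '0 0 0 4 -0.4 0 8.5; 0 0 0 9 -1 0 8.5; 0 0 0 14 -1.5 0 8.5; 0 0 0 19 -2.2 0 8.5; 0 0 0 24 -3.5 0 8.5; 0 0 0 29 -6.5 0 8.5; 0 0 0 33 -10 0 8.5; 0 0 0 37 -13.5 0 8.5; 0 0 0 41 -17 0 8.5; 0 0 0 45 -20 0 8.5'; python3 -m crank '0 0 0 0 0 0 8.5; 0 0 0 0 0 0 8.5'; python3 - <<'E'
from fit import *
from axis import axis
im,d=arm.get_image("side"); L=[("steel_shaker",.024,.095,(.566,.352)),("squeeze_bottle",.027,.11,(.551,.263)),("glass_bottle",.027,.085,(.536,.174)),("glass_jar",.028,.075,(.521,.086))]
a,b,c,e=(70,290,200,440); cv2.imwrite(f"pics/u.png",cv2.resize(im[a:b,c:e],None,fx=2.7,fy=2.7,interpolation=2)[:,:,::-1])
for l,r,z,c in L: axis("side",l,r,.03,z,c,d)
for n in("side","top"):
    im,d=arm.get_image(n)
    for t in("milk_carton","tumbler","serving_spoon"):
        for s in arm.silhouettes(n,t)[:1]: P=world(n,d,s["pixels"]); print(n,t,round(s["p"],2),np.round(s["extent"],1),np.median(P,0))
for l,*_ in L:
    for s in arm.silhouettes("top",l)[:1]: P=world("top",d,s["pixels"]); zt=np.percentile(P[:,2],97); print(l,s["p"],P[P[:,2]>zt-.015].mean(0),"zmax",zt)
cv2.imwrite("pics/v.png",cv2.resize(im[140:300,110:490],None,fx=2.1,fy=2.1,interpolation=2)[:,:,::-1])
E
```

```text
t: 44.65
tool_pos: [0.2216, 0.4811, 0.2988]
tcp_rot: [3.138, -0.002, 1.406]
wrist_force: [1.4, 0.5, 0.6]
opening: 0.996
t: 44.9
tool_pos: [0.2216, 0.4811, 0.2984]
tcp_rot: [3.138, -0.001, 1.406]
wrist_force: [0.6, 0.2, -0.9]
opening: 0.999
side steel_shaker 0.66 79 base [0.5668 0.3546] tilt deg [-0.1  2. ] res 0.0029 zmax 0.134
side squeeze_bottle 0.81 159 base [0.5503 0.2642] tilt deg [0.1 0.2] res 0.0028 zmax 0.15
side glass_bottle 0.82 118 base [0.5363 0.1743] tilt deg [0.9 1.5] res 0.0021 zmax 0.161
side glass_jar 0.81 105 base [0.5223 0.0873] tilt deg [ 0.2 -1.2] res 0.0034 zmax 0.113
side milk_carton 0.88 [341.1 181.6  22.1  31.1] [ 0.7186 -0.0022  0.0629]
side tumbler 0.59 [230.8 126.7  18.6  27.9] [0.5612 0.5286 0.0658]
side serving_spoon 0.78 [400.1 328.2  59.7  61. ] [ 0.4833 -0.5597  0.0137]
top milk_carton 0.59 [309.2 166.4  19.6  22.1] [0.7257 0.0083 0.0891]
top tumbler 0.77 [142.7 215.2  30.3  22.3] [0.5659 0.5549 0.0417]
top serving_spoon 0.83 [474.6 243.6  17.3  76.1] [ 0.4913 -0.5603  0.0118]
squeeze_bottle 0.69 [0.5516 0.2618 0.1354] zmax 0.1455398788872592
glass_bottle 0.61 [0.5385 0.1729 0.1558] zmax 0.16056586639826465
glass_jar 0.82 [0.5252 0.0844 0.1024] zmax 0.11033379332161589
```

View pics/u.png

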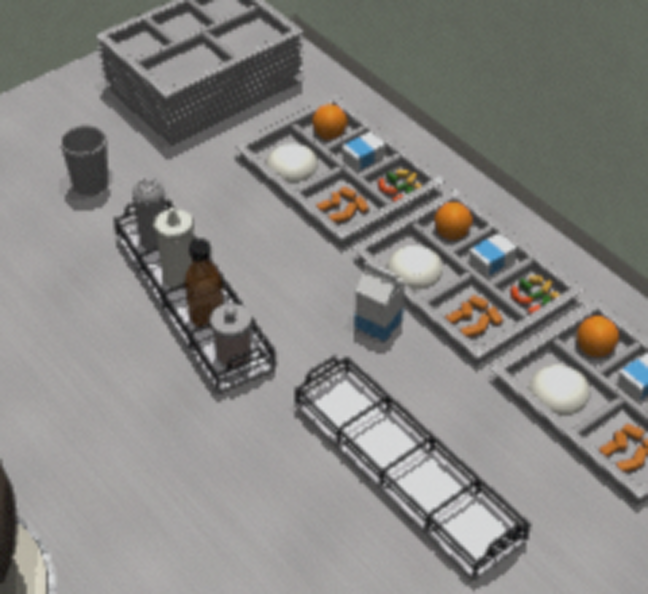

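View pics/v.png

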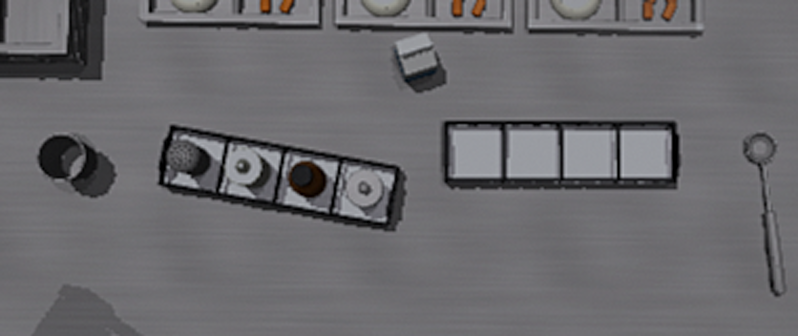

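Both pictures show all four upright in the empty caddy, in the order shaker, squeeze bottle, glass bottle, jar. The full caddy is empty and the milk carton, tumbler and spoon haven't moved. I'm handing the job in.

```bash
python3 -c "
from workcell import arm
print(arm.finish_job()); print(arm.state()['t'])"
```

```text
the job is handed in; nothing more can be done
None
the job is handed in; nothing more can be done
```

All four seasonings are now in the formerly empty caddy, one to a bay. From left to right they stand as before: steel shaker, squeeze bottle, glass bottle, glass jar. I handed the job in at about 46 s of the 118 s allowed.

**Last checks:**
- **Position:** both cameras show each seasoning upright and centred in its bay to within a few millimetres. Measured tilts were 2° or less, about the noise of the fit.
- **On the floor:** the measured top heights match standing on the bay floor, and I felt contact at each placing before letting go.
- **Bystanders:** the milk carton, tumbler and spoon measure where they were at the start, within noise. The gripper was open and well clear of everything.

**What went wrong or disagreed:**
- **First grasp of the squeeze bottle failed:** the fingertips closed on top of its cap and tipped it about 6° inside its bay. The cause was that the real fingertips sit about 30 mm higher than the reported tool position. I released it slowly, it stood upright again, and I regrasped lower.
- **Shaker held high:** I picked it up before finding this offset, so it was held near its lid rim. It still went in upright.
- **Glass bottle grip:** it was held by the cap and neck at an opening of about 29 mm, rather than the cap's 31 mm, but did not slip noticeably.
- **Missed detection:** in the last top picture the network did not find the shaker. It is plainly visible there, and the side camera did find it.

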